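Sieve the finished balls from the turning offcuts

ROBOT

A 6-joint arm with a two-finger parallel gripper is mounted at the origin on the work surface. World frame = base frame: x ahead of the robot, y to its left, z up, the work surface at z = 0. Lengths are in m, angles in degrees, forces in N, time in s.
With the tool pointing down it reaches from about 0.375 to 0.9 m from the base axis. Payload 3.1 kg.
Tool frame: the origin (TCP) lies at the centre of the arm's flange, where the gripper is bolted on; the fingertips stand 182 mm ahead of it and the grasp point (between the pads) lies bot.grip_point_offset ahead of it (bot.grip_point_offset is the distance from the TCP to the grasp point, in m); x points along the fingers, z is the direction in which the jaws open and shut, and the axes are right-handed (so a half turn about x gives the same grasp; the last joint's range is limited). The gripper opens to 87 mm and grips with 3 to 60 N. Pads are 19 mm wide; open, the fingers measure 117 mm over their backs; the gripper's body (75 mm by 190 mm) begins 51 mm behind the grasp point.
Start: joints at [-80.644, 30.224, 82.088, -0, 67.689, -10.227], TCP at [0.21, -0.589, 0.405] pointing down, gripper open.
Joint ranges: [-176.69, 176.69], [-43.24, 126.21], [12.49, 139.97], [-82, 262], [0, 151.66], [-163.58, 163.58]. Speed limits (degrees/s): [159.86, 159.86, 180, 180, 180, 180].

INTERFACE

Orientations are given as a 3x3 rotation matrix whose columns are the frame's x, y, z axes.
In Python, from rig import bot gives the robot as it stands.
- The arm moves only by the tool step_arm, never from a script. Its argument "motion" is a list that holds one entry, the list of rows, each a list of 7 numbers: the turn, a rotation vector about the world's x, y, z in degrees, then the shift along the world's x, y, z in mm, then the finger opening in mm, from 0 to 87. A call has 1 to 12 rows; each row is the pose to reach, as a shift and turn from the pose commanded when the call began; what a row does not reach only later rows make up. A row lasts 1/12 s, in which the tool goes at most 41.7 mm and 7.16 degrees, less where a joint would pass 70% of its speed; a pose out of reach is approached as far as the arm can. A call with a gripper value outside its range is refused whole. The fingers move at their own pace and stop on an object; the grip force is fixed at half the most. Time passes only in rows, so rows that repeat a pose let the fingers close. It gives the time, the measured TCP pose, the force and the opening at its end, in the units of the state.
- bot.read_state(): the state, without advancing time (a new reading comes with each control period).
- bot.capture(name): name is "side" or "top" or "wrist"; returns a dict with "frame" (384x512x3 uint8, red, green, blue), "range_z" (384x512 float32, m along the optical axis (not along the pixel's ray), 0 where there is no reading), "fx", "fy", "cx", "cy" (pixels), "cam_to_world" (4x4, takes a point from camera to world coordinates). Camera axes: x right, y down, z forward; pixel columns grow to the right and rows downward; lengths in m; the calibration is good to about 2 mm. A picture is of the moment at which its call begins.
- bot.hand_in(): hands the job in, once; it reports no verdict.
The state is a dict: "time_s": time; "joint_positions": joint angles; "qvel": joint speeds; "tau": joint torques, N m; "position": TCP position; "tcp_rot": TCP orientation; "force": force on the tool from outside, world axes, zero at the start; "moment": the same for the moment, N m; "opening": opening from 0.0 (shut) to 1.0 (fully open).
Only numpy, scipy, OpenCV 4.12 (cv2) and the standard library are available. Lean on these libraries where they do the work, as an engineer would, in place of code of your own. Each camera call takes 0.05 s, during which the arm holds its last target.

TASK

Use the wire scoop to lift the two finished wooden balls out of the plywood tray, letting the dark beads and stubs fall through the wires back into the tray; one load or two is fine. Tip the balls gently into the felt-lined blue box from just above it, without touching them with the gripper, then stand the empty scoop upright on the middle of its rubber mat and let go. All the dark pieces must stay in the tray, and nothing else on the bench may be disturbed.

Things in the scene. Friction and masses are not known exactly. Their poses are not given: they have to be found in the camera images.
- scoop_grip (a point): Centre of the upright orange grip, 24 (x) x 44 (y) x 60 (z) mm, over the rear of the wire scoop (110 long, 156 wide, 134 mm high, 0.25 kg). The scoop's floor is four 6 mm steel wires along x with 34 mm gaps and one cross wire 14 mm behind the middle; wire side rails and back; open mouth at its -x end. Axes: x from mouth to back, y across, z up.
- scoop_foot (a point): Middle of the scoop's underside, same axes. From here the grip's centre is at (25, 0, 104) mm, wire tips at x = -55, back at x = 55, sides at y = +-78 mm. 16 mm behind their tips the wires rise 3 mm in a hump, which keeps balls from rolling out of the level scoop; with the mouth tipped down 25 to 35 degrees they roll out.
- tray: Fixed plywood tray, outside 280 (x) x 188 (y) x 60 (z) mm, walls and floor 5 mm, open on top. Origin under its middle, on the bench. Balls and dark pieces start in its -x half; the +x half is clear, long enough to set the scoop in, mouth to -x. Pushed on to the -x end wall, the scoop takes in the balls over its hump. 11 mm of room on either side of the scoop.
- box: Fixed blue open box lined with grey felt, outside 200 (x) x 200 (y) x 55 (z) mm, walls 5 mm, inner floor 8 mm above the bench. Origin under the middle of its underside.
- mat: Black rubber mat fixed on the bench, 170 (x) x 200 (y) x 4 mm: the scoop's place. Origin at the middle of its underside. The scoop stands on it at the start.
- ball_a: Finished turned wooden ball, light wood, waxed and slippery, diameter 60 mm, about 75 g, loose in the tray. Position is its centre.
- ball_b: The other finished wooden ball, as ball_a.
- bead_a: Dark round reject bead, diameter 22 mm, in the tray at the start, position is its centre (11 mm above the tray floor)
- bead_b: As bead_a. A small piece caught between a ball and the wires can ride up in the scoop; rocking or shaking it low over the tray lets it drop.
- stub_a: Dark round-ended offcut stub, 28 mm long, 20 mm thick, in the tray at the start, position is its centre (10 mm above the tray floor)
- stub_b: As stub_a.
- stub_c: As stub_a.
- wax_tin: Bystander: brass-coloured tin, diameter 70 mm, 45 mm high, standing loose on the bench. Origin under its middle.
- sanding_block: Bystander: cork sanding block 70 x 110 x 40 mm, loose on the bench. Origin under its middle.
- oil: Bystander: amber bottle, diameter 66 mm, 170 mm high, loose on the bench. Origin under its middle.
- bowl: Bystander: dark wooden bowl, diameter 150 mm, 60 mm high, loose on the bench. Origin under its middle.
There are look-alikes about, which are no part of the job. Leave any green or turquoise look-alike of the ball_a alone.

How it is judged (in metres and radians):
On the way:
1. a ball is carried in the scoop above the tray's walls, with every dark piece down in the tray (((height (world z) of ball_a above 0.1 m and x of ball_a in the frame of scoop_foot between -0.06 and 0.06 m and y of ball_a in the frame of scoop_foot between -0.08 and 0.08 m and z of ball_a in the frame of scoop_foot between 0.01 and 0.06 m) or (height (world z) of ball_b above 0.1 m and x of ball_b in the frame of scoop_foot between -0.06 and 0.06 m and y of ball_b in the frame of scoop_foot between -0.08 and 0.08 m and z of ball_b in the frame of scoop_foot between 0.01 and 0.06 m)) and x of bead_a in the frame of tray between -0.138 and 0.138 m and y of bead_a in the frame of tray between -0.092 and 0.092 m and z of each of bead_a, bead_b, stub_a, stub_b, stub_c in the frame of tray below 0.05 m and x of bead_b in the frame of tray between -0.138 and 0.138 m and y of bead_b in the frame of tray between -0.092 and 0.092 m and x of stub_a in the frame of tray between -0.138 and 0.138 m and y of stub_a in the frame of tray between -0.092 and 0.092 m and x of stub_b in the frame of tray between -0.138 and 0.138 m and y of stub_b in the frame of tray between -0.092 and 0.092 m and x of stub_c in the frame of tray between -0.138 and 0.138 m and y of stub_c in the frame of tray between -0.092 and 0.092 m), for 0.2 s.
At the end, for the whole second after the job is handed in: Both balls lie at rest inside the blue box, all five dark pieces are down inside the plywood tray, and the scoop stands upright (within 0.1 rad) on its mat with the middle of its floor within 60 mm of the mat's middle (x of ball_a in the frame of box between -0.098 and 0.098 m and y of ball_a in the frame of box between -0.098 and 0.098 m and z of each of ball_a, ball_b in the frame of box below 0.06 m and x of ball_b in the frame of box between -0.098 and 0.098 m and y of ball_b in the frame of box between -0.098 and 0.098 m and x of bead_a in the frame of tray between -0.138 and 0.138 m and y of bead_a in the frame of tray between -0.092 and 0.092 m and z of each of bead_a, bead_b, stub_a, stub_b, stub_c in the frame of tray below 0.05 m and x of bead_b in the frame of tray between -0.138 and 0.138 m and y of bead_b in the frame of tray between -0.092 and 0.092 m and x of stub_a in the frame of tray between -0.138 and 0.138 m and y of stub_a in the frame of tray between -0.092 and 0.092 m and x of stub_b in the frame of tray between -0.138 and 0.138 m and y of stub_b in the frame of tray between -0.092 and 0.092 m and x of stub_c in the frame of tray between -0.138 and 0.138 m and y of stub_c in the frame of tray between -0.092 and 0.092 m and angle between scoop_foot's own z axis and vertical below 0.1 rad and horizontal distance between scoop_foot and mat below 0.06 m and height (world z) of scoop_foot below 0.01 m and linear speed of each of ball_a, ball_b below 0.05 m/s); the robot touches nothing.
It fails at once if the gripper's fingers touch a ball (contact force between the fingers and ball_a above 0.5 N or contact force between the fingers and ball_b above 0.5 N).
It fails at once if a ball is thrown or dropped from a height (faster than 1.6 m/s) (linear speed of any of ball_a, ball_b above 1.6 m/s).
It fails at once if a bystander (tin, sanding block, bottle, bowl) is moved more than 20 mm (distance of any of wax_tin, sanding_block, oil, bowl from where it was at the start of the episode above 0.02 m).
It also fails if it takes over 72 s, if anything falls off the work surface, if the arm or the gripper's body presses on something with over 40 N, if the wrist force passes 120 N, or if a joint passes its speed limit or range.

## Working session

There is one attempt and no reset: what is moved stays moved. The work goes in short steps, Python scripts to look and compute and a tool call to move; the robot and the scene stay as the last step left them, time stands still between calls to the robot, and variables do not carry over. Pictures are saved under pics/ and viewed, and the job is handed in when it is done.

Besides the shell and the picture viewer there is one more tool, called after "Emit:" as name(argument=value, ...) on one line, values as JSON. step_arm: Moves the arm, as the interface text tells. Its arguments: {"type":"object","properties":{"motion":{"type":"array"}},"required":["motion"]}

```bash
ls; mkdir -p pics; cat > h.py <<'E'
import numpy as np,cv2
from rig import bot
def save(n,f): cv2.imwrite('pics/'+f,cv2.cvtColor(n,cv2.COLOR_RGB2BGR))
def pts(c):
    z=c['range_z'];v,u=np.mgrid[:z.shape[0],:z.shape[1]]
    P=np.stack([(u-c['cx'])/c['fx']*z,(v-c['cy'])/c['fy']*z,z,np.ones_like(z)],-1)
    W=P@np.array(c['cam_to_world']).T
    W[z==0]=np.nan
    return W[...,:3]
E
python3 - <<'E'
from h import *
print(bot.read_state(),bot.grip_point_offset)
for n in ['top','side','wrist']:
    c=bot.capture(n);save(c['frame'],n+'0.png');np.savez('pics/'+n+'0.npz',W=pts(c),f=c['frame']);print(n,np.array(c['cam_to_world']).round(3).tolist(),c['fx'])
E
```

```text
pics
{'time_s': 0.0, 'joint_positions': array([-8.06450043e+01,  3.02789689e+01,  8.21571801e+01, -3.44971549e-03,
        6.76894925e+01, -1.02286169e+01]), 'qvel': array([-0.06295879,  0.07000211, -0.01106105,  0.07492951, -0.01528206,
        0.12689179]), 'tau': array([ 6.37379944e-04, -4.40038669e+01, -1.76591563e+01,  6.33929973e-02,
        5.79287577e-02, -1.56319124e-04]), 'position': array([ 0.20943855, -0.58849175,  0.40376677]), 'tcp_rot': array([[-4.11411809e-04,  9.42145745e-01,  3.35203261e-01],
       [ 2.15463737e-03,  3.35203346e-01, -9.42143341e-01],
       [-9.99997594e-01,  3.34632575e-04, -2.16788904e-03]]), 'force': array([-0.53965501,  0.60255145, -0.60691744]), 'moment': array([-0.01522492,  0.0039335 ,  0.04491598]), 'opening': 1.003746536751921} 0.1635
top [[0.087, -0.975, 0.204, 0.277], [-0.996, -0.085, 0.019, -0.013], [-0.001, -0.205, -0.979, 1.253], [0.0, 0.0, 0.0, 1.0]] 361.9853759681235
side [[-0.918, -0.283, 0.278, 0.24], [-0.396, 0.619, -0.679, 0.673], [0.02, -0.733, -0.68, 0.773], [0.0, 0.0, 0.0, 1.0]] 348.63708629632356
wrist [[0.335, -0.901, -0.275, 0.287], [-0.942, -0.321, -0.097, -0.561], [-0.001, 0.291, -0.957, 0.385], [0.0, 0.0, 0.0, 1.0]] 266.6960716973531
```

View pics/top0.png

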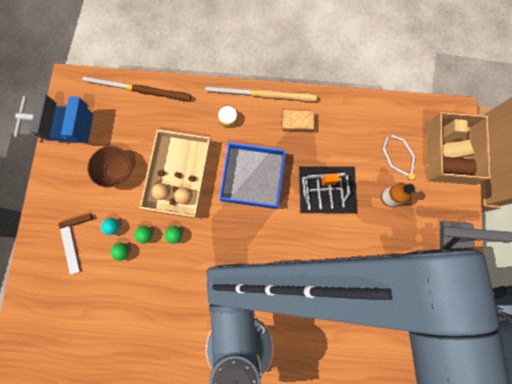

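View pics/side0.png

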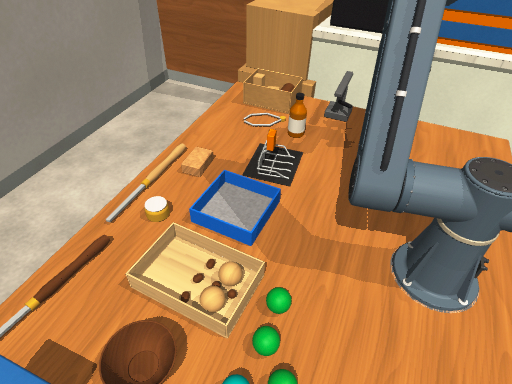

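View pics/wrist0.png

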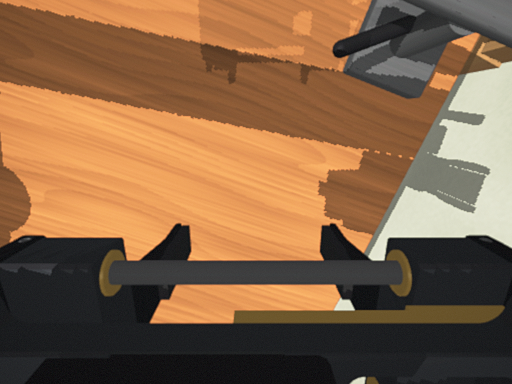

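The top view has the tray around (175,172) with both balls at its lower end, the box around (252,175), and the scoop on its mat around (328,190). The green and turquoise look-alikes are at (110,226), (144,234), (174,234) and (120,252). I'll take closer crops next.

```bash
python3 - <<'E'
from h import *
d=np.load('pics/top0.npz');f=d['f'];W=d['W']
save(cv2.resize(f[115:230,130:230],None,fx=5,fy=5,interpolation=cv2.INTER_CUBIC),'tray.png')
save(cv2.resize(f[155:225,210:365],None,fx=5,fy=5,interpolation=cv2.INTER_CUBIC),'box.png')
# mat: dark px; box: blue; grip orange
def rep(name,m):
    p=W[m];p=p[~np.isnan(p[:,0])]
    r=cv2.minAreaRect(p[:,:2].astype(np.float32)*1000);print(name,len(p),p.mean(0).round(3),p[:,2].min().round(3),p[:,2].max().round(3),[np.round(x,1) for x in r])
f=f.astype(int);R,G,B=f[...,0],f[...,1],f[...,2]
win=np.zeros(R.shape,bool);win[160:220,290:362]=1
ok=~np.isnan(W[...,0])
rep('mat',win&(R<60)&(abs(R-B)<15)&(W[...,2]<0.02))
rep('scoop',win&(W[...,2]>0.012)&(W[...,2]<.2))
rep('orange',win&(R>180)&(B<80)&(W[...,2]>.06))
win[:]=0;win[135:215,212:295]=1
rep('box rim',win&(B>R+50)&(W[...,2]>.045))
win[:]=0;win[120:225,135:215]=1
m=win&(W[...,2]>.052)&(W[...,2]<.066)
rep('tray rim',m)
m=win&(W[...,2]>.052)&(W[...,2]<.08);
vis=np.zeros((105,80));
E
```

```text
mat 1330 [ 0.544 -0.265  0.004] -0.003 0.012 [array([ 549.1, -260. ]), array([162.3, 191.4]), np.float64(4.7)]
scoop 409 [ 0.555 -0.244  0.073] 0.012 0.142 [array([ 537.7, -250.4]), array([105.8, 156.3]), np.float64(9.9)]
orange 117 [ 0.557 -0.242  0.133] 0.083 0.142 [array([ 559.1, -245.6]), array([22.8, 42.4]), np.float64(9.9)]
box rim 420 [0.571 0.009 0.054] 0.045 0.061 [array([570.2,   6.3]), array([200.1, 202.3]), np.float64(86.9)]
tray rim 801 [0.525 0.272 0.059] 0.052 0.066 [array([553.4, 268.3]), array([189.5, 281.4]), np.float64(86.2)]
```

View pics/tray.png

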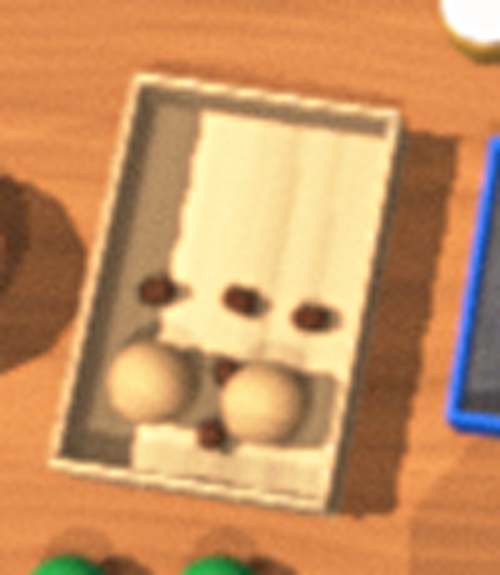

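View pics/box.png

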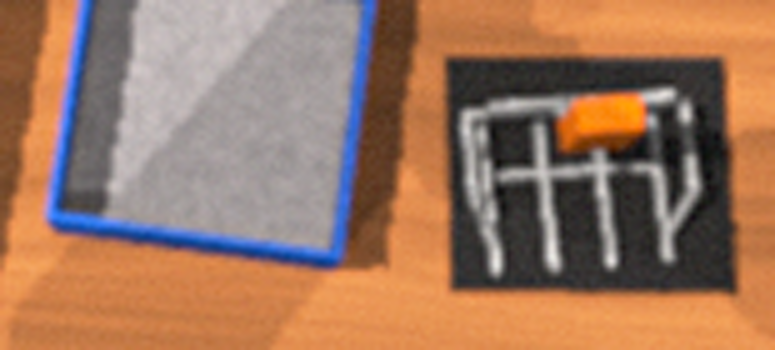

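```bash
python3 - <<'E'
from h import *
d=np.load('pics/top0.npz');f=d['f'].astype(int);W=d['W']
R,G,B=f[...,0],f[...,1],f[...,2]
a=np.radians(-3.8);c0=np.array([.5534,.2683])
X=np.array([np.cos(a),np.sin(a)]);Y=np.array([-X[1],X[0]])
win=np.zeros(R.shape,bool);win[125:222,138:212]=1
loc=lambda p:(p[...,:2]-c0)@np.stack([X,Y],1)
m=(win&(R<110)&(G<75)&(R>G)).astype(np.uint8)
L=loc(W)
m[(abs(L[...,0])>.134)|(abs(L[...,1])>.088)]=0
n,lab,st,ce=cv2.connectedComponentsWithStats(m)
for i in range(1,n):
    if st[i,4]>5: p=L[lab==i];print('dark',ce[i].round(1),st[i,4],np.nanmedian(p,0).round(3),np.nanmin(p,0).round(3),np.nanmax(p,0).round(3),np.nanmax(W[lab==i][:,2]).round(3))
# balls: fit spheres
from scipy.optimize import least_squares
for (u,v) in [(160,191.5),(182.5,195.5)]:
    vv,uu=np.mgrid[:384,:512]
    s=(np.hypot(uu-u,vv-v)<7)
    p=W[s];p=p[~np.isnan(p[:,0])]
    r=least_squares(lambda q:np.linalg.norm(p-q,axis=1)-.03,p.mean(0)-[0,0,.02],loss='soft_l1',f_scale=.002).x
    print('ball',r.round(3),loc(r).round(3))
m=~np.isnan(W[...,0])&win&(W[...,2]>.052)&(W[...,2]<.066)&((abs(L[...,0])>.13)|(abs(L[...,1])>.085))&(abs(L[...,0])<.15)&(abs(L[...,1])<.1)
p=L[m];print('rim ext',p.min(0),p.max(0), cv2.minAreaRect(p.astype(np.float32)*1000))
E
```

```text
dark [158.7 172.2] 6 [-0.004  0.066] [-0.011  0.062] [0.001 0.068] 0.027
dark [162.3 173. ] 12 [-0.004  0.053] [-0.013  0.046] [0.003 0.06 ] 0.028
dark [178.9 174.8] 13 [-0.003 -0.007] [-0.01  -0.011] [0.004 0.001] 0.029
dark [193.1 178.2] 11 [-0.006 -0.057] [-0.014 -0.063] [-0.002 -0.05 ] 0.027
dark [172.8 201.1] 12 [-0.097 -0.004] [-0.105 -0.008] [-0.09   0.003] 0.031
ball [0.486 0.315 0.035] [-0.07   0.043]
ball [0.478 0.237 0.035] [-0.073 -0.036]
rim ext [-0.14074853 -0.09470447] [0.14067364 0.09480409] ((-0.039306640625, 0.04297637939453125), (281.42547607421875, 189.502685546875), 0.005038290284574032)
```

Emit:
step_arm(motion=[[[0, 0, 7, 25, 25, 0, 87], [0, 0, 13, 55, 55, 0, 87], [0, 0, 20, 85, 85, 0, 87], [0, 0, 26, 115, 115, 0, 87], [0, 0, 33, 145, 145, 0, 87], [0, 0, 40, 175, 173, 0, 87], [0, 0, 47, 205, 203, 0, 87], [0, 0, 53, 235, 233, 0, 87], [0, 0, 60, 265, 262, 0, 87], [0, 0, 66, 295, 292, 0, 87], [0, 0, 73, 322, 318, 0, 87], [0, 0, 80, 349, 343, 0, 87]]])

```text
time_s: 1.15
position: [0.5598, -0.2435, 0.4045]
tcp_rot: [[-0.0, -0.173, 0.985], [0.001, 0.985, 0.173], [-1.0, 0.001, -0.0]]
force: [0.4, -1.5, -0.6]
opening: 0.999
```

Emit:
step_arm(motion=[[[0, 0, 0, 0, 0, -10, 87], [0, 0, 0, 0, 0, -25, 87], [0, 0, 0, 0, 0, -30, 87], [0, 0, 0, 0, 0, -30, 87]]])

```text
time_s: 1.48
position: [0.5578, -0.2456, 0.3727]
tcp_rot: [[-0.004, -0.166, 0.986], [0.002, 0.986, 0.166], [-1.0, 0.003, -0.003]]
force: [0.6, 0.8, 0.4]
opening: 1.001
```

```bash
python3 - <<'E'
from h import *
s=bot.read_state();print(s['time_s'],s['position'],s['tcp_rot'].round(3).tolist(),s['joint_positions'].round(1))
c=bot.capture('wrist');W=pts(c);f=c['frame'].astype(int);save(cv2.resize(c['frame'],None,fx=1.5,fy=1.5),'w1.png')
R,B=f[...,0],f[...,2]
m=(R>180)&(B<70)&(f[...,1]<150)&(W[...,2]>.125)&(W[...,2]<.15)
p=W[m];print(len(p),p.mean(0),cv2.minAreaRect(p[:,:2].astype(np.float32)*1000))
E
```

```text
1.4833 [ 0.55777447 -0.24557438  0.37274061] [[-0.004, -0.166, 0.986], [0.002, 0.986, 0.166], [-1.0, 0.003, -0.003]] [-34.3  31.2  86.2  -0.   62.9 -43.8]
386 [ 0.55964881 -0.24027858  0.13605625] ((560.1548461914062, -244.95657348632812), (22.857393264770508, 44.20237350463867), 9.475937843322754)
```

View pics/w1.png

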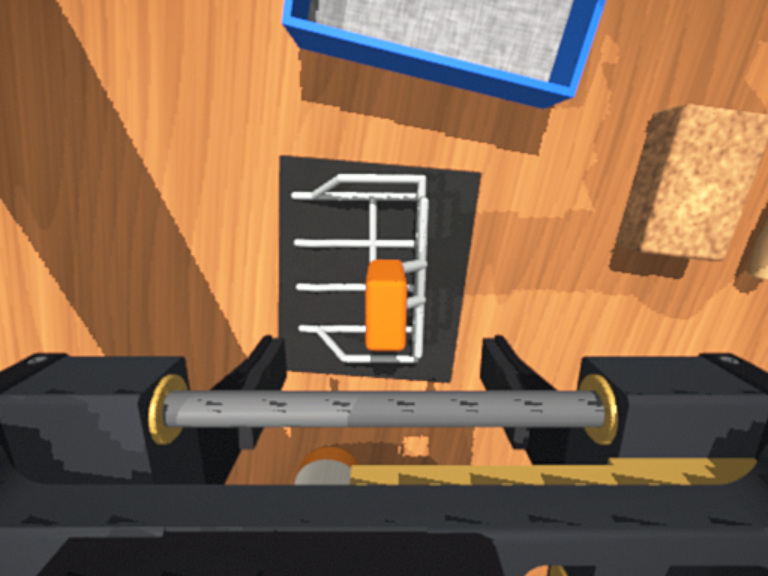

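The wrist view shows the grip top around (386,305) and gives its centre as (0.560,-0.245), which agrees with the top camera. Two struts run from the grip to the back rail near (412,268) and (415,300), so I'll check their heights.

```bash
python3 - <<'E'
from h import *
c=bot.capture('wrist');W=pts(c)
for v,u in [(178,273),(178,277),(178,281),(200,272),(200,277),(200,282),(150,282),(120,230),(130,265)]:
    print(v,u,W[v-1:v+2,u-1:u+2].reshape(-1,3)[np.nanargmax(W[v-1:v+2,u-1:u+2,2])].round(3))
s=bot.capture('side');save(cv2.resize(s['frame'][115:190,235:310],None,fx=8,fy=8,interpolation=cv2.INTER_CUBIC),'s1.png')
Wt=pts(s)
E
```

```text
178 273 [ 0.575 -0.23   0.076]
178 277 [ 0.58  -0.228  0.072]
178 281 [ 0.586 -0.229  0.065]
200 272 [ 0.578 -0.255  0.077]
200 277 [ 0.585 -0.256  0.071]
200 282 [ 0.592 -0.256  0.065]
150 282 [ 0.58  -0.2    0.065]
120 230 [ 0.518 -0.178  0.042]
130 265 [ 0.562 -0.183  0.011]
```

View pics/s1.png

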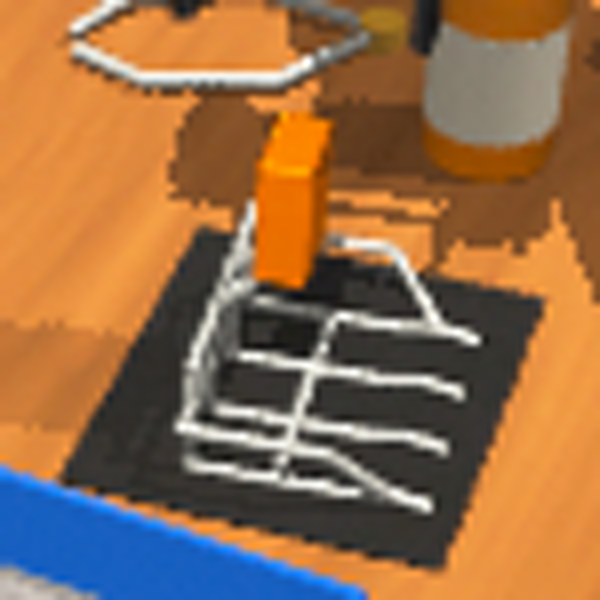

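The struts stay below z = 0.08. The fingertips will be at about 0.094, so I'm descending to grasp.

Emit:
step_arm(motion=[[[0, 0, 0, 1, 1, -15, 87], [0, 0, 0, 1, 1, -35, 87], [0, 0, 0, 1, 1, -55, 87], [0, 0, 0, 1, 1, -75, 87], [0, 0, 0, 1, 1, -90, 87], [0, 0, 0, 1, 1, -98, 87], [0, 0, 0, 1, 1, -98, 60], [0, 0, 0, 1, 1, -98, 40], [0, 0, 0, 1, 1, -98, 20], [0, 0, 0, 1, 1, -98, 5], [0, 0, 0, 1, 1, -98, 5], [0, 0, 0, 1, 1, -98, 5]]])

```text
time_s: 2.63
position: [0.5597, -0.2449, 0.2776]
tcp_rot: [[0.001, -0.166, 0.986], [-0.001, 0.986, 0.166], [-1.0, -0.001, 0.001]]
force: [1.0, -0.5, -1.1]
opening: 0.632
```

Emit:
step_arm(motion=[[[0, 0, 0, 0, 0, 0, 5], [0, 0, 0, 0, 0, 5, 5], [0, 0, 0, 0, 0, 15, 5], [0, 0, 0, 0, 0, 30, 5], [0, 0, 0, 0, 0, 50, 5], [0, 0, 0, 0, 0, 70, 5], [0, 0, 0, 0, 0, 90, 5], [0, 0, 0, 0, 0, 110, 5], [0, 0, 0, 0, 0, 120, 5], [0, 0, 0, 0, 0, 120, 5]]])

```text
time_s: 3.47
position: [0.5601, -0.2451, 0.4003]
tcp_rot: [[0.006, -0.167, 0.986], [-0.004, 0.986, 0.167], [-1.0, -0.005, 0.005]]
force: [0.6, -0.8, 0.8]
opening: 0.065
```

```bash
python3 - <<'E'
from h import *
s=bot.read_state();print(s['time_s'],s['position'],s['tcp_rot'].round(3).tolist(),s['force'],s['opening'])
for n in ['side','top']:
    c=bot.capture(n);save(cv2.resize(c['frame'],None,fx=1.5,fy=1.5),n+'2.png')
E
```

```text
3.4667 [ 0.56012257 -0.24510419  0.40029115] [[0.006, -0.167, 0.986], [-0.004, 0.986, 0.167], [-1.0, -0.005, 0.005]] [ 0.64516323 -0.82164968  0.78945605] 0.06502055474118866
```

View pics/side2.png

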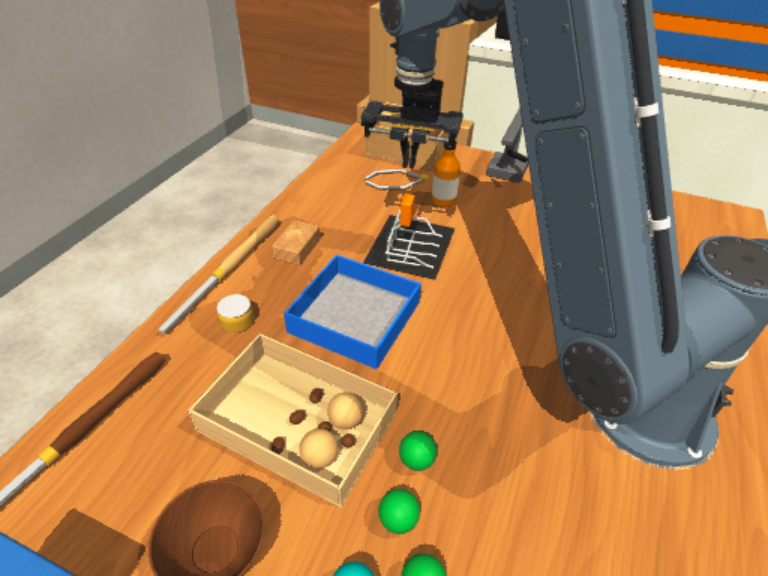

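The fingers were still closing when I lifted, and the scoop stayed on its mat at (410,235). I'll reopen, go back down and wait for them to close this time.

Emit:
step_arm(motion=[[[0, 0, 0, 0, 0, 0, 87], [0, 0, 0, 0, 0, 0, 87], [0, 0, 0, 0, 0, 0, 87], [0, 0, 0, 0, 0, 0, 87], [0, 0, 0, 0, 0, 0, 87], [0, 0, 0, 0, 0, 0, 87], [0, 0, 0, 0, 0, 0, 87], [0, 0, 0, 0, 0, 0, 87], [0, 0, 0, 0, 0, 0, 87], [0, 0, 0, 0, 0, 0, 87], [0, 0, 0, 0, 0, 0, 87], [0, 0, 0, 0, 0, 0, 87]]])

```text
time_s: 4.57
position: [0.5595, -0.2448, 0.3968]
tcp_rot: [[0.0, -0.166, 0.986], [-0.0, 0.986, 0.166], [-1.0, -0.0, 0.0]]
force: [0.6, -0.1, 0.9]
opening: 0.886
```

Emit:
step_arm(motion=[[[0, 0, 0, 0, 0, 0, 87], [0, 0, 0, 0, 0, 0, 87], [0, 0, 0, 0, 0, -15, 87], [0, 0, 0, 0, 0, -40, 87], [0, 0, 0, 0, 0, -65, 87], [0, 0, 0, 0, 0, -90, 87], [0, 0, 0, 0, 0, -110, 87], [0, 0, 0, 0, 0, -120, 60], [0, 0, 0, 0, 0, -120, 50], [0, 0, 0, 0, 0, -120, 30], [0, 0, 0, 0, 0, -120, 15], [0, 0, 0, 0, 0, -120, 5]]])

```text
time_s: 5.57
position: [0.5601, -0.2452, 0.2784]
tcp_rot: [[0.003, -0.167, 0.986], [-0.002, 0.986, 0.167], [-1.0, -0.002, 0.002]]
force: [0.4, 0.8, 0.4]
opening: 0.708
```

Emit:
step_arm(motion=[[[0, 0, 0, 0, 0, 0, 5], [0, 0, 0, 0, 0, 0, 5], [0, 0, 0, 0, 0, 0, 5], [0, 0, 0, 0, 0, 0, 5], [0, 0, 0, 0, 0, 0, 5], [0, 0, 0, 0, 0, 0, 5], [0, 0, 0, 0, 0, 0, 5], [0, 0, 0, 0, 0, 0, 5], [0, 0, 0, 0, 0, 0, 5], [0, 0, 0, 0, 0, 0, 5]]])

```text
time_s: 6.4
position: [0.5595, -0.2448, 0.2768]
tcp_rot: [[-0.0, -0.167, 0.986], [0.0, 0.986, 0.167], [-1.0, 0.0, -0.0]]
force: [0.0, -0.1, 0.5]
opening: 0.275
```

Emit:
step_arm(motion=[[[0, 0, 0, 0, 0, 0, 5], [0, 0, 0, 0, 0, 0, 5], [0, 0, 0, 0, 0, 0, 5], [0, 0, 0, 0, 0, 5, 5], [0, 0, 0, 0, 0, 15, 5], [0, 0, 0, 0, 0, 30, 5], [0, 0, 0, 0, 0, 50, 5], [0, 0, 0, 0, 0, 70, 5], [0, 0, 0, 0, 0, 90, 5], [0, 0, 0, 0, 0, 110, 5], [0, 0, 0, 0, 0, 120, 5], [0, 0, 0, 0, 0, 120, 5]]])

```text
time_s: 7.4
position: [0.5601, -0.2451, 0.3999]
tcp_rot: [[0.005, -0.167, 0.986], [-0.003, 0.986, 0.167], [-1.0, -0.004, 0.005]]
force: [0.5, -0.1, -3.0]
opening: 0.271
```

Emit:
step_arm(motion=[[[0, 0, -0.5, 4, 20, 0, 5], [0, 0, -2, 10, 55, 0, 5], [0, 0, -3, 18, 95, 0, 5], [0, 0, -4, 25, 135, 0, 5], [0, 0, -5, 32, 175, 0, 5], [0, 0, -6, 40, 215, 0, 5], [0, 0, -7, 48, 255, 0, 5], [0, 0, -8, 55, 295, 0, 5], [0, 0, -9, 62, 335, 0, 5], [0, 0, -10, 70, 375, 0, 5], [0, 0, -11, 78, 415, 0, 5], [0, 0, -12, 85, 450, 0, 5]]])

```text
time_s: 8.4
position: [0.6441, 0.2079, 0.395]
tcp_rot: [[-0.003, 0.042, 0.999], [0.0, 0.999, -0.042], [-1.0, 0.0, -0.003]]
force: [1.3, -0.4, -3.4]
opening: 0.277
```

Emit:
step_arm(motion=[[[0, 0, -0.7, 4, 25, 0, 5], [0, 0, -1.4, 8, 45, 0, 5], [0, 0, -1.4, 10, 58, 0, 5], [0, 0, -1.4, 10, 61, 0, 5], [0, 0, -1.4, 10, 61, 0, 5], [0, 0, -1.4, 10, 61, 0, 5]]])

```text
time_s: 8.9
position: [0.6543, 0.2651, 0.396]
tcp_rot: [[-0.002, 0.067, 0.998], [-0.001, 0.998, -0.067], [-1.0, -0.002, -0.002]]
force: [-0.2, -0.4, -2.6]
opening: 0.277
```

```bash
python3 - <<'E'
from h import *
s=bot.read_state();print(s['time_s'],s['position'],s['tcp_rot'].round(3).tolist(),s['force'],s['opening'])
for n in ['side','top','wrist']:
    c=bot.capture(n);save(cv2.resize(c['frame'],None,fx=1.5,fy=1.5),n+'3.png');np.savez('pics/'+n+'3.npz',W=pts(c),f=c['frame'])
E
```

```text
8.9 [0.65432536 0.26508957 0.39597241] [[-0.002, 0.067, 0.998], [-0.001, 0.998, -0.067], [-1.0, -0.002, -0.002]] [-0.18235169 -0.38890547 -2.60107347] 0.2765202382084327
```

View pics/wrist3.png

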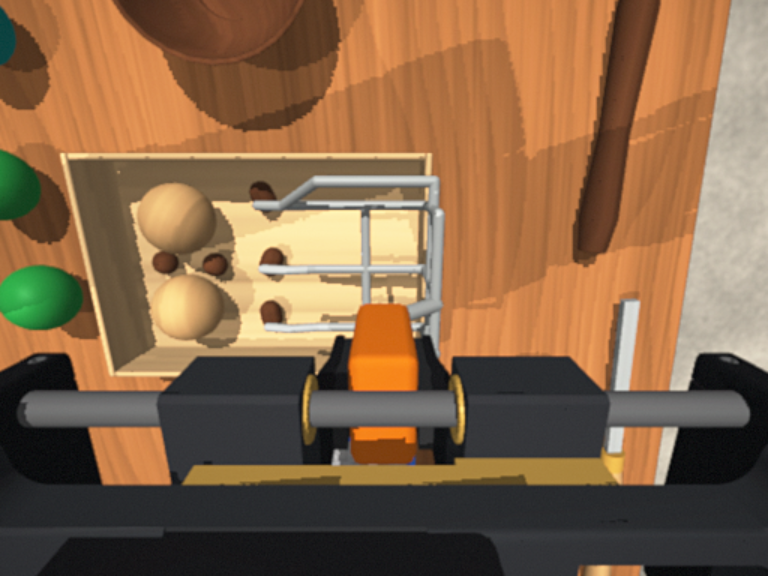

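View pics/side3.png

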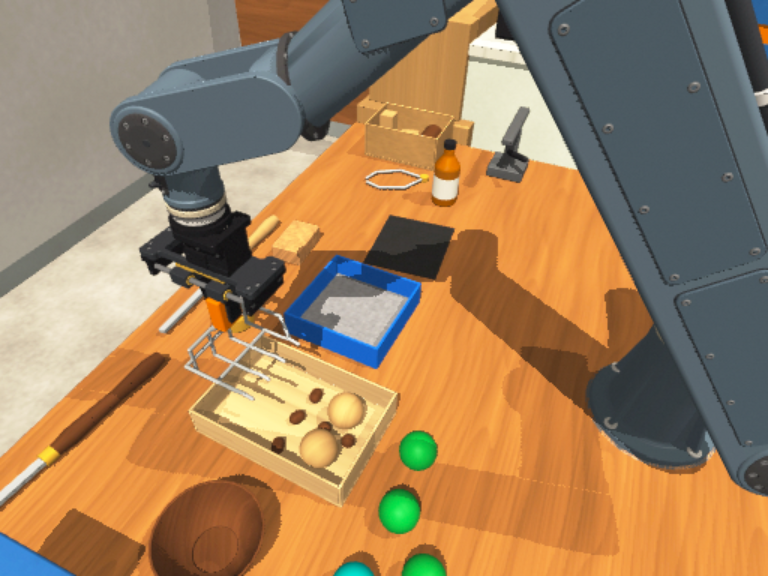

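View pics/top3.png

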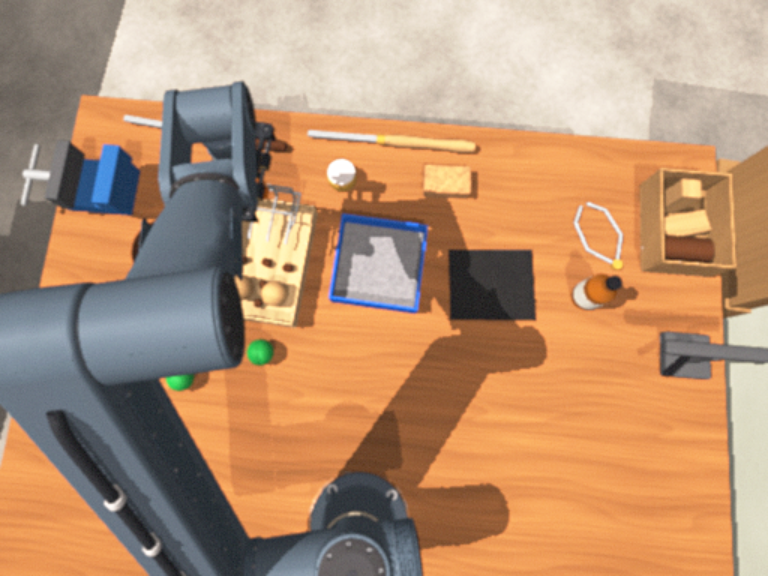

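The wrist view shows the whole tray, with the balls at (176,217) and (187,306), the stubs at (262,195), (272,260) and (271,313), and the beads at (165,262) and (215,264). Now I'll measure the scoop and tray together in this one view.

```bash
python3 - <<'E'
from h import *
d=np.load('pics/wrist3.npz');f=d['f'].astype(int);W=d['W']
R,G,B=f[...,0],f[...,1],f[...,2];z=W[...,2]
win=np.zeros(R.shape,bool);win[95:255,35:292]=1
rim=win&(z>.055)&(z<.064)
# rim edges in px: left end(-x) wall: cols <80 ; top wall(+y)
def line(m,n):
    p=W[m][:,:2]*1000
    vx,vy,x,y=cv2.fitLine(p.astype(np.float32),cv2.DIST_HUBER,0,.01,.01).ravel();print(n,len(p),np.degrees(np.arctan2(vy,vx)).round(2),x.round(1),y.round(1));return p
a=np.radians(-3.8);c0=np.array([.5534,.2683])
X=np.array([np.cos(a),np.sin(a)]);Y=np.array([-X[1],X[0]])
L=(W[...,:2]-c0)@np.stack([X,Y],1)*1000
m=rim&(abs(L[...,0])<130)&(L[...,1]>80)&(L[...,1]<105);line(m,'+y wall');print('local y',np.percentile(L[m][:,1],[2,50,98]).round(1))
m=rim&(abs(L[...,1])<80)&(L[...,0]<-125)&(L[...,0]>-155);line(m,'-x wall');print('local x',np.percentile(L[m][:,0],[2,50,98]).round(1))
m=rim&(L[...,1]<-82)&(L[...,1]>-105)&(L[...,0]<60);print('-y local',m.sum(),np.percentile(L[m][:,1],[2,50,98]).round(1))
# scoop
s=win&(z>.10)&(z<.25)&(np.minimum(R,B)>110)
print('heights',np.percentile(z[s],[1,10,50,90,99]).round(3))
m=s&(L[...,0]>122)&(L[...,1]>20);print('back rail local x',np.percentile(L[m][:,0],[2,50,98]).round(1),z[m].min(),z[m].max());line(m,'back')
m=s&(L[...,1]>72)&(L[...,0]>60);print('side local y',np.percentile(L[m][:,1],[2,50,98]).round(1),L[m][:,0].min(), np.median(z[m]));line(m&(L[...,0]<115),'side')
m=s&(L[...,0]<60)&(z<.14);
for y0 in (60,20,-20):
    k=m&(abs(L[...,1]-y0-6)<12);print('wire',y0,L[k][:,0].min().round(1),np.median(L[k][:,1]).round(1),np.median(z[k]).round(3))
# darks
dk=(win&(R<110)&(G<75)&(R>G)&(z<.04)&(abs(L[...,0])<134)&(abs(L[...,1])<88)).astype(np.uint8)
n,lab,st,ce=cv2.connectedComponentsWithStats(dk)
for i in range(1,n):
    if st[i,4]>12: p=L[lab==i];print('dark',ce[i].round(0),st[i,4],np.nanmedian(p,0).round(1),np.nanmin(p,0).round(1),np.nanmax(p,0).round(1))
E
```

```text
+y wall 1033 -3.94 554.0 361.3
local y [90.6 92.8 95. ]
-x wall 836 86.21 420.0 304.5
local x [-139.3 -135.4 -133.8]
-y local 257 [-91.5 -87.9 -82.7]
heights [0.128 0.129 0.133 0.183 0.198]
back rail local x [122.7 127.9 130.9] 0.12781863596223947 0.18860398774545034
back 687 85.98 684.1 307.4
side local y [73.4 78.  80.3] 60.43389889922038 0.16084004035142788
side 470 -2.58 647.1 340.0
wire 60 24.1 63.4 0.132
wire 20 24.3 23.5 0.131
wire -20 23.3 -16.2 0.131
dark [174. 127.] 176 [-1.5 65.4] [-18.1  56.7] [ 8.9 73. ]
dark [141. 149.] 59 [-41.4  40. ] [-51.4  20.3] [-39.7  56.6]
dark [184. 171.] 76 [6.7 7.1] [-2.6  0.9] [11.4 14.3]
dark [111. 175.] 171 [-92.2   2.8] [-104.8  -12.3] [-86.2  11.9]
dark [144. 176.] 169 [-47.4   0.5] [-69.6 -16.6] [-40.9  10.2]
dark [147. 204.] 23 [-43.1 -35.2] [-45.2 -45.4] [-42.4 -26.4]
dark [182. 209.] 124 [  0.6 -47.6] [-11.9 -56.3] [  6.1 -36.2]
```

Both views together put the stubs at about y = +61, -1 and -52 in tray coordinates, and the outer wires at +63 and -56. I'll shift the scoop 8 mm toward -y so the tips miss the stubs, then lower it.

Emit:
step_arm(motion=[[[0, 0, 0, 0, -8, 0, 5], [0, 0, 0, 0, -8, -10, 5], [0, 0, 0, 0, -8, -30, 5], [0, 0, 0, 0, -8, -50, 5], [0, 0, 0, 0, -8, -70, 5], [0, 0, 0, 0, -8, -90, 5], [0, 0, 0, 0, -8, -102, 5], [0, 0, 0, 0, -8, -110, 5], [0, 0, 0, 0, -8, -112, 5], [0, 0, 0, 0, -8, -112, 5]]])

```text
time_s: 9.88
position: [0.6547, 0.258, 0.2844]
tcp_rot: [[-0.0, 0.067, 0.998], [-0.0, 0.998, -0.067], [-1.0, -0.0, -0.0]]
force: [0.4, -0.1, -3.2]
opening: 0.271
```

```bash
cat > look.py <<'E'
from h import *
import sys
k=sys.argv[1]
s=bot.read_state();print(s['time_s'],s['position'].round(4),s['tcp_rot'].round(3).tolist(),s['force'].round(1),s['opening'].round(3),s['joint_positions'].round(0))
for n in sys.argv[2:]:
    c=bot.capture(n);save(cv2.resize(c['frame'],None,fx=1.5,fy=1.5),n+k+'.png');np.savez('pics/'+n+k+'.npz',W=pts(c),f=c['frame'])
E
python3 look.py 4 wrist side
```

```text
Traceback (most recent call last):
  File "look.py", line 4, in <module>
    s=bot.read_state();print(s['time_s'],s['position'].round(4),s['tcp_rot'].round(3).tolist(),s['force'].round(1),s['opening'].round(3),s['joint_positions'].round(0))
                                                                                                                   ^^^^^^^^^^^^^^^^^^
AttributeError: 'float' object has no attribute 'round'
```

```bash
sed -i "s/s\['opening'\].round(3)/round(s['opening'],3)/" look.py; python3 look.py 4 wrist side
```

```text
9.8833 [0.6547 0.258  0.2844] [[-0.0, 0.067, 0.998], [-0.0, 0.998, -0.067], [-1.0, -0.0, -0.0]] [ 0.4 -0.1 -3.2] 0.271 [12. 44. 75. -0. 61. 16.]
```

View pics/wrist4.png

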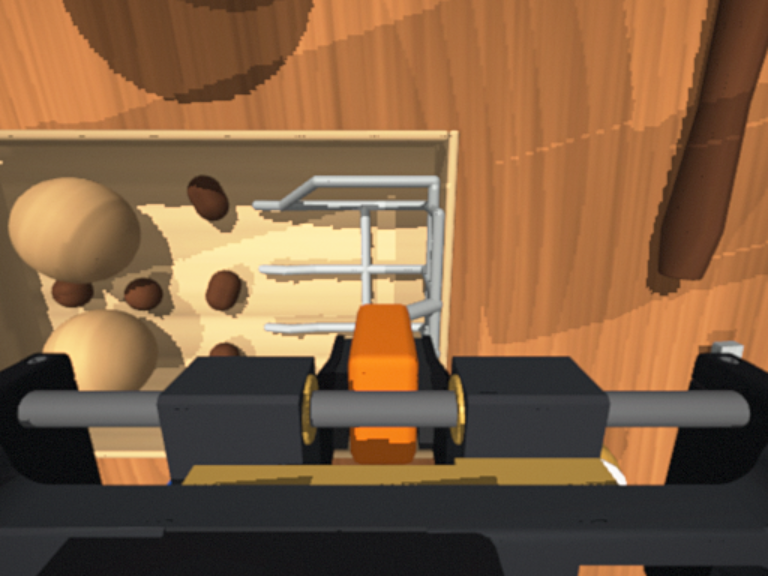

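View pics/side4.png

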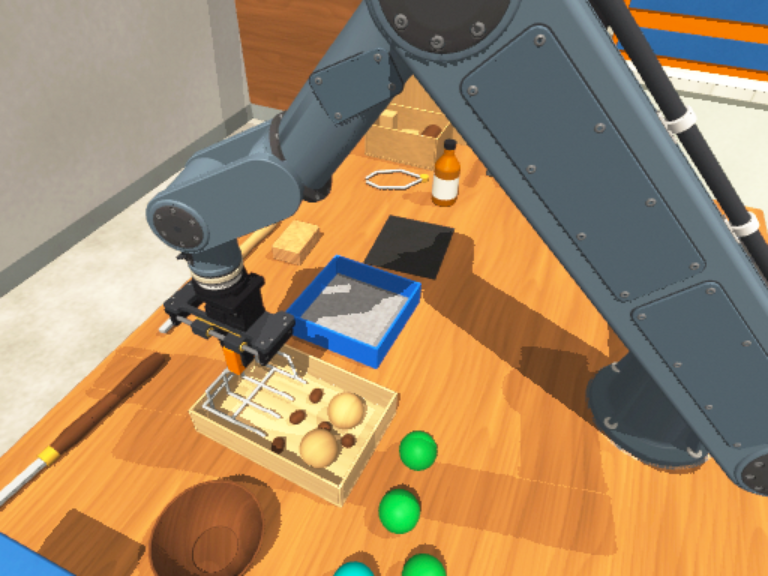

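Stub A at (207,198) sits just outside the outer wire's line. Stub B at (223,290) and stub C at about (225,355) are mid-gap, and both balls line up with gaps. I'll lower the last few millimetres and push slowly.

Emit:
step_arm(motion=[[[0, 0, 0, 0, -1, -3, 5], [0, 0, 0, 0, -1, -5.5, 5], [0, 0, 0, 0, -1, -5.5, 5], [0, 0, 0, -5, -0.7, -5.5, 5], [0, 0, 0, -12, -0.2, -5.5, 5], [0, 0, 0, -19, 0.3, -5.5, 5], [0, 0, 0, -26, 0.7, -5.5, 5], [0, 0, 0, -33, 1.2, -5.5, 5], [0, 0, 0, -40, 1.7, -5.5, 5], [0, 0, 0, -47, 2.1, -5.5, 5], [0, 0, 0, -54, 2.6, -5.5, 5], [0, 0, 0, -60, 3, -5.5, 5]]])

```text
time_s: 10.98
position: [0.5936, 0.2613, 0.2793]
tcp_rot: [[-0.0, 0.066, 0.998], [-0.0, 0.998, -0.066], [-1.0, -0.0, -0.0]]
force: [-0.7, 0.3, -2.4]
opening: 0.274
```

```bash
python3 look.py 5 wrist side
```

```text
10.9833 [0.5936 0.2613 0.2793] [[-0.0, 0.066, 0.998], [-0.0, 0.998, -0.066], [-1.0, -0.0, -0.0]] [-0.7  0.3 -2.4] 0.274 [14. 41. 84.  0. 55. 18.]
```

View pics/wrist5.png

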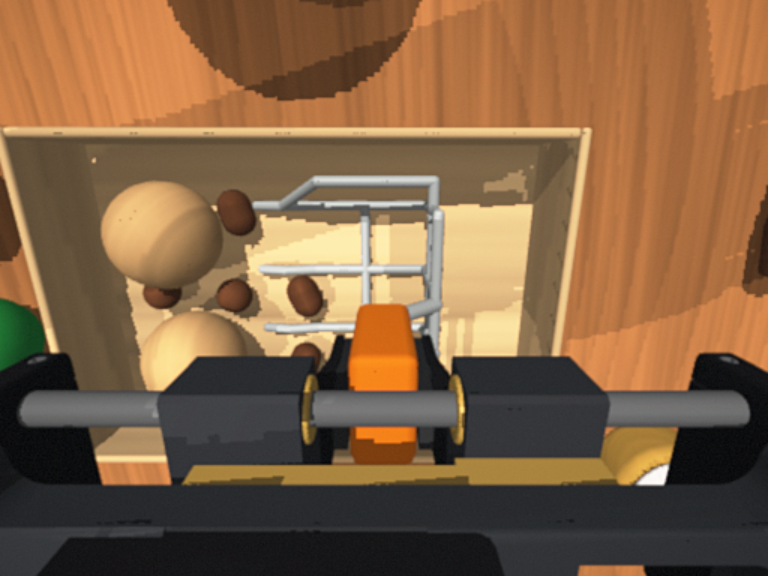

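View pics/side5.png

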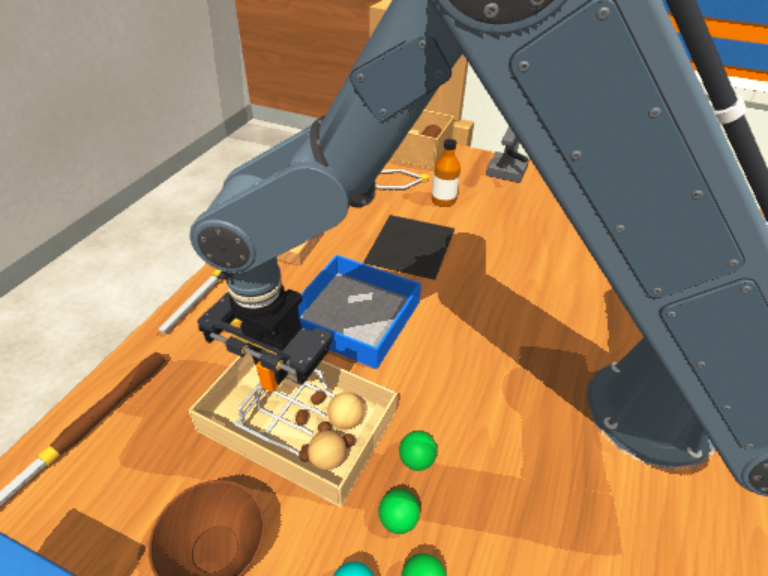

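Stub A at (236,212) has been caught by the outer wire tip. I'll back off a little, shift +y so it drops into the gap, and carry on.

Emit:
step_arm(motion=[[[0, 0, 0, 6, -0.4, 0, 5], [0, 0, 0, 10, -0.7, 0, 5], [0, 0, 0, 10, 4, 0, 5], [0, 0, 0, 10, 8, 0, 5], [0, 0, 0, 6, 8.3, 0, 5], [0, 0, 0, 0, 8.7, 0, 5], [0, 0, 0, -6, 9.1, 0, 5], [0, 0, 0, -12, 9.5, 0, 5], [0, 0, 0, -18, 9.9, 0, 5], [0, 0, 0, -24, 10.3, 0, 5], [0, 0, 0, -30, 10.7, 0, 5]]])

```text
time_s: 12.0
position: [0.5637, 0.2719, 0.2794]
tcp_rot: [[-0.0, 0.066, 0.998], [0.0, 0.998, -0.066], [-1.0, 0.0, -0.0]]
force: [0.2, 1.0, -3.3]
opening: 0.276
```

```bash
python3 look.py 6 wrist
```

```text
12.0 [0.5637 0.2719 0.2794] [[-0.0, 0.066, 0.998], [0.0, 0.998, -0.066], [-1.0, 0.0, -0.0]] [ 0.2  1.  -3.3] 0.276 [16. 39. 88.  0. 53. 19.]
```

View pics/wrist6.png

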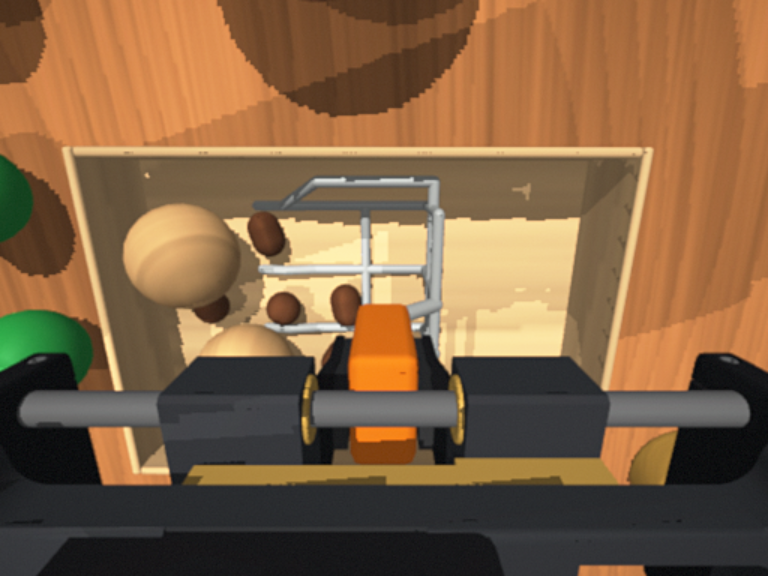

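Stub A is now between the wires at (267,233). Ball A at (182,255) has come close to the line of the second wire at row 268, so I'll shift back 8 mm toward -y and keep pushing.

Emit:
step_arm(motion=[[[0, 0, 0, 0, -3, 0, 5], [0, 0, 0, 0, -6, 0, 5], [0, 0, 0, 0, -9, 0, 5], [0, 0, 0, -5, -8.7, 0, 5], [0, 0, 0, -10, -8.4, 0, 5], [0, 0, 0, -15, -8, 0, 5], [0, 0, 0, -20, -7.7, 0, 5], [0, 0, 0, -25, -7.4, 0, 5]]])

```text
time_s: 12.72
position: [0.5388, 0.2646, 0.2792]
tcp_rot: [[-0.0, 0.066, 0.998], [-0.0, 0.998, -0.066], [-1.0, -0.0, -0.0]]
force: [0.2, 0.3, -2.6]
opening: 0.272
```

```bash
python3 look.py 7 wrist side
```

```text
12.7167 [0.5388 0.2646 0.2792] [[-0.0, 0.066, 0.998], [-0.0, 0.998, -0.066], [-1.0, -0.0, -0.0]] [ 0.2  0.3 -2.6] 0.272 [15. 38. 92.  0. 51. 19.]
```

View pics/wrist7.png

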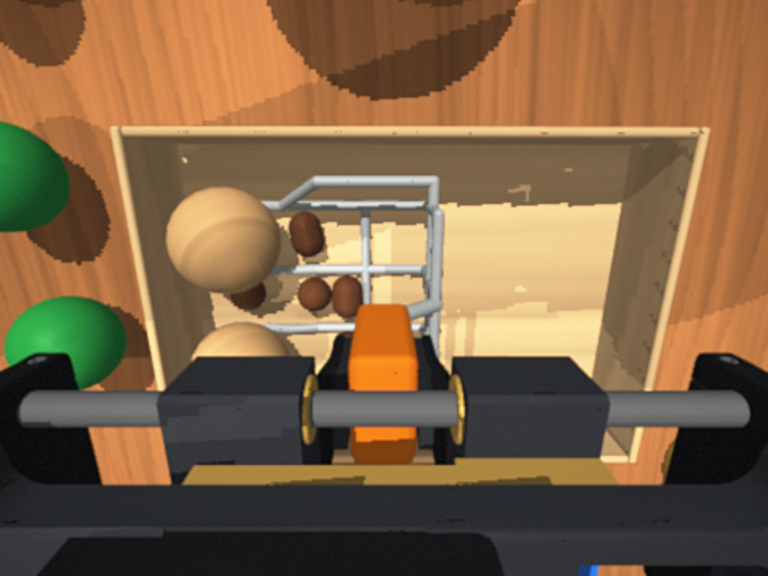

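View pics/side7.png

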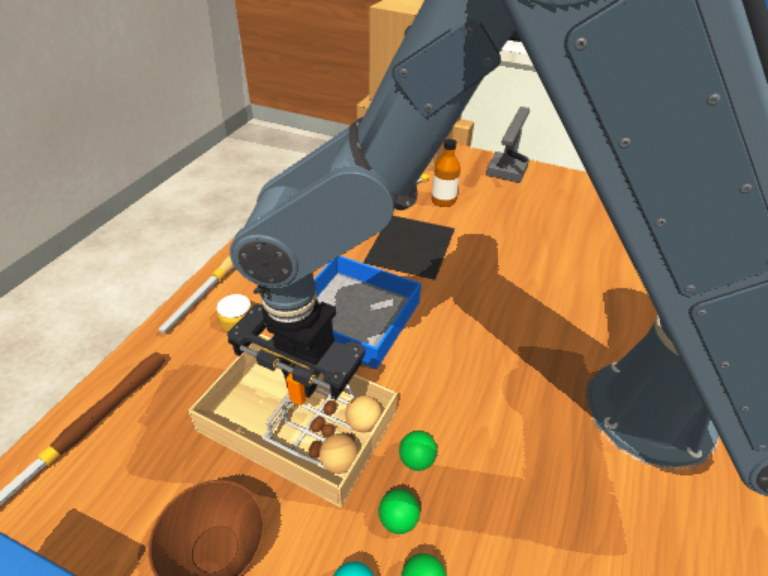

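Ball A at (222,239) is centred in its gap and nothing is caught on a wire tip. About 38 mm remain to the end wall.

Emit:
step_arm(motion=[[[0, 0, 0, -5, 0.3, 0, 5], [0, 0, 0, -10, 0.7, 0, 5], [0, 0, 0, -15, 1, 0, 5], [0, 0, 0, -20, 1.3, 0, 5], [0, 0, 0, -24, 1.6, 0, 5], [0, 0, 0, -28, 1.9, 0, 5], [0, 0, 0, -31, 2, 0, 5], [0, 0, 0, -33, 2.2, 0, 5], [0, 0, 0, -33, 2.2, 0, 5]]])

```text
time_s: 13.57
position: [0.5057, 0.2667, 0.2791]
tcp_rot: [[-0.002, 0.066, 0.998], [-0.0, 0.998, -0.066], [-1.0, -0.0, -0.002]]
force: [0.8, 0.5, -3.2]
opening: 0.275
```

```bash
python3 look.py 8 wrist side
```

```text
13.5667 [0.5057 0.2667 0.2791] [[-0.002, 0.066, 0.998], [-0.0, 0.998, -0.066], [-1.0, -0.0, -0.002]] [ 0.8  0.5 -3.2] 0.275 [17. 36. 96.  0. 48. 20.]
```

View pics/wrist8.png

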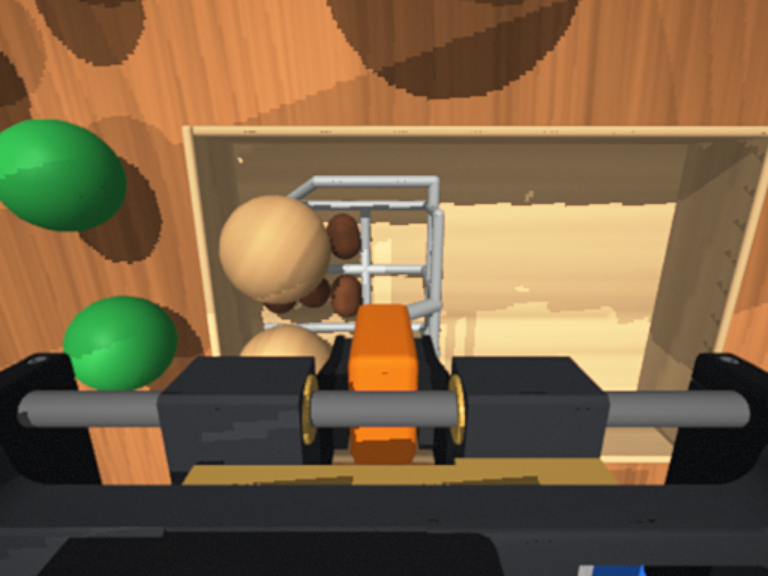

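View pics/side8.png

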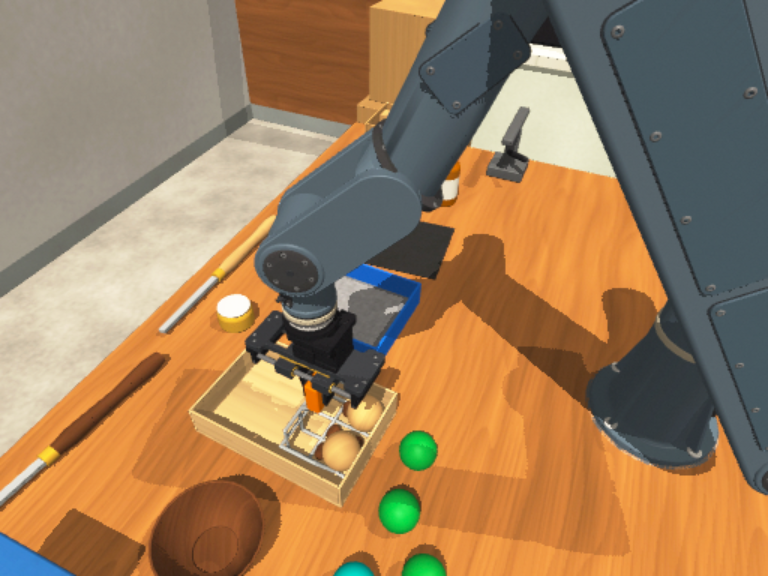

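```bash
cat > balls.py <<'E'
from h import *
import sys
from scipy.optimize import least_squares
k=sys.argv[1]; src=sys.argv[2]
seeds=eval(sys.argv[3]) # list of (u,v,r) in raw px
d=np.load(f'pics/{src}{k}.npz');W=d['W'];f=d['f'].astype(int)
s=bot.read_state();T=s['tcp_rot'];t=s['position']
grip=t+T[:,0]*.1635
sx=T[:,2];sz=-T[:,0];sy=np.cross(sz,sx)
foot=grip-.025*sx-.110*sz   # grasp at 110 above foot
print('foot',foot.round(4))
vv,uu=np.mgrid[:384,:512]
for u,v,r in seeds:
    m=(np.hypot(uu-u,vv-v)<r)&(f[...,0]>100)&(f[...,1]>70)
    p=W[m];p=p[~np.isnan(p[:,0])]
    q=least_squares(lambda q:np.linalg.norm(p-q,axis=1)-.03,p.mean(0)-[0,0,.02],loss='soft_l1',f_scale=.001)
    e=np.median(abs(np.linalg.norm(p-q.x,axis=1)-.03))
    D=q.x-foot
    print('ball',len(p),q.x.round(4),'err',e.round(4),'scoop frame',np.array([D@sx,D@sy,D@sz]).round(4))
E
python3 balls.py 8 wrist '[(182,165,28),(188,228,12)]'; python3 balls.py 8 side '[(228,299,10),(241,276,6)]'
```

```text
foot [0.4813 0.2683 0.0057]
ball 2444 [0.4508 0.3083 0.0403] err 0.0004 scoop frame [-0.0331  0.0378  0.0346]
ball 414 [0.4458 0.2317 0.0413] err 0.0003 scoop frame [-0.033  -0.0389  0.0355]
foot [0.4813 0.2683 0.0057]
ball 305 [0.4483 0.3074 0.0392] err 0.0009 scoop frame [-0.0356  0.0368  0.0335]
ball 108 [0.442  0.2318 0.0384] err 0.0009 scoop frame [-0.0367 -0.0391  0.0327]
```

Both balls are past the hump, at x about -34 mm in the scoop frame, and 1 mm-level fits agree between cameras. I'll push about 4 mm more, tip the mouth up 8° so they roll back, then lift slowly.

Emit:
step_arm(motion=[[[0, 0, 0, -2, 0.1, 0, 5], [0, 0, 0, -4, 0.3, 0, 5], [0, 0, 0, -4, 0.3, 0, 5], [0.13, 2, 0, 5.5, 0, 0.8, 5], [0.26, 4, 0, 15, -0.5, 1.5, 5], [0.4, 6, 0, 24.5, -1, 2, 5], [0.53, 8, 0, 34.5, -1.5, 2, 5], [0.53, 8, 0, 34.5, -1.5, 5, 5], [0.53, 8, 0, 34.5, -1.5, 9, 5], [0.53, 8, 0, 34.5, -1.5, 13, 5], [0.53, 8, 0, 34.5, -1.5, 13, 5]]])

```text
time_s: 14.58
position: [0.5405, 0.2654, 0.2932]
tcp_rot: [[-0.138, 0.066, 0.988], [0.009, 0.998, -0.066], [-0.99, 0.0, -0.138]]
force: [0.4, -0.3, -4.0]
opening: 0.272
```

```bash
python3 look.py 9 wrist side
```

```text
14.5833 [0.5405 0.2654 0.2932] [[-0.138, 0.066, 0.988], [0.009, 0.998, -0.066], [-0.99, 0.0, -0.138]] [ 0.4 -0.3 -4. ] 0.272 [15. 38. 89.  3. 61. 17.]
```

View pics/wrist9.png

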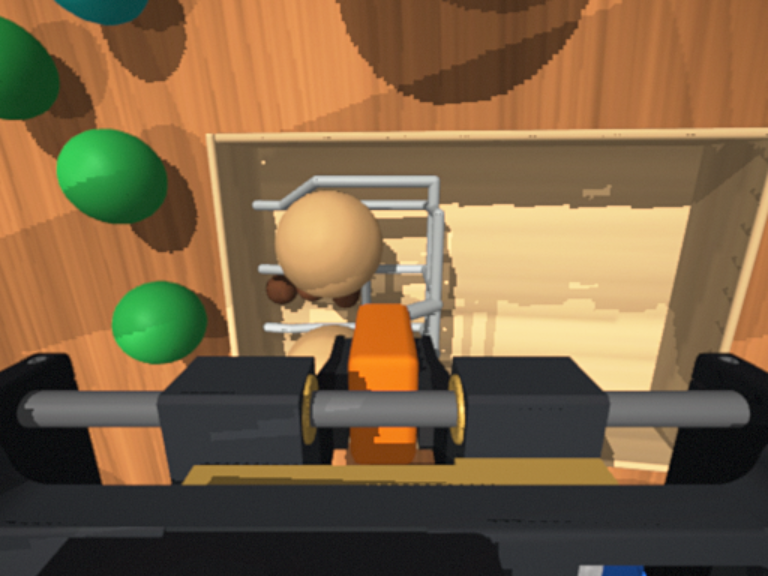

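View pics/side9.png

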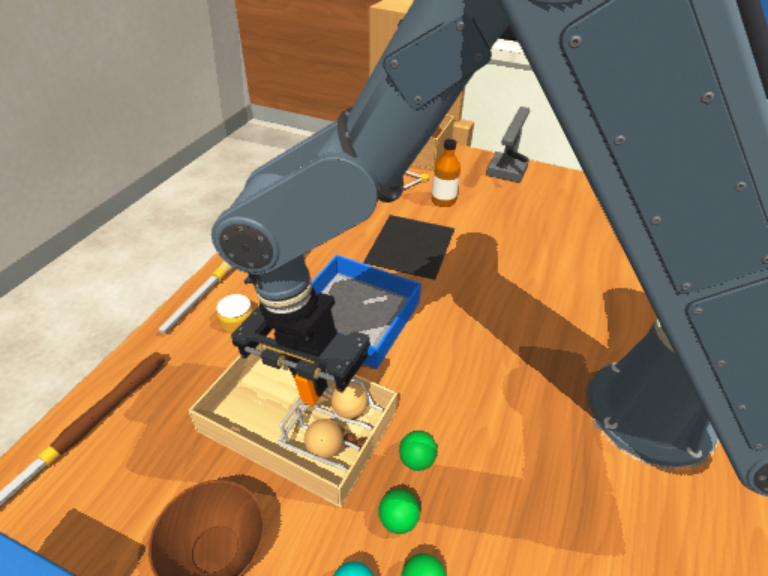

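Both balls are in the scoop at (328,245) and about (335,355), and the force is up by roughly the weight of the balls. I'll lift slowly with small rocks to drop any riders.

Emit:
step_arm(motion=[[[0, 0, 0, 0, 0, 5, 5], [0, 0, 0, 0, 0, 11, 5], [0, 0, 0, 0, 4, 17, 5], [0, 0, 0, 0, -4, 22, 5], [0, 0, 0, 0, 4, 27, 5], [0, 0, 0, 0, -4, 30, 5], [0, 0, 0, 0, 0, 30, 5], [0, 0, 0, 0, 0, 30, 5]]])

```text
time_s: 15.35
position: [0.541, 0.2653, 0.3226]
tcp_rot: [[-0.139, 0.067, 0.988], [0.01, 0.998, -0.066], [-0.99, 0.001, -0.139]]
force: [-0.1, -0.1, -4.2]
opening: 0.274
```

```bash
python3 look.py 10 wrist side; python3 - <<'E'
from h import *
d=np.load('pics/side10.npz');save(cv2.resize(d['f'][225:345,120:280],None,fx=5,fy=5,interpolation=cv2.INTER_CUBIC),'s10c.png')
E
```

```text
15.35 [0.541  0.2653 0.3226] [[-0.139, 0.067, 0.988], [0.01, 0.998, -0.066], [-0.99, 0.001, -0.139]] [-0.1 -0.1 -4.2] 0.274 [15. 35. 88.  3. 65. 17.]
```

View pics/wrist10.png

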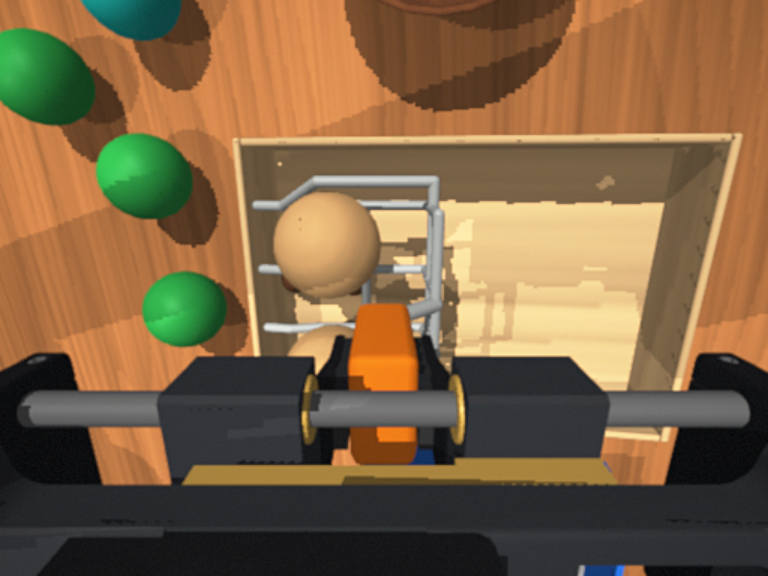

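View pics/s10c.png

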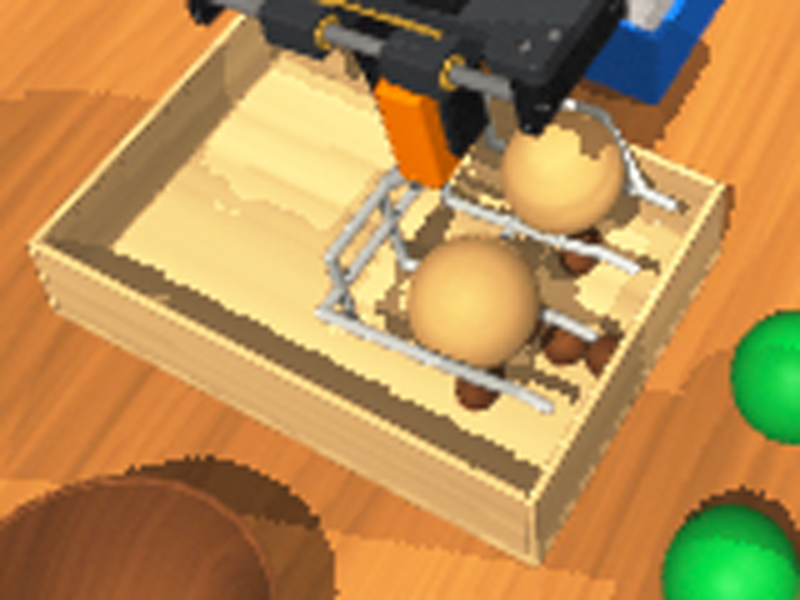

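Four dark pieces are visible on the tray floor below the wires at (475,390), (565,345), (600,350) and (580,250), and the fifth is hidden. I'll raise the scoop above the walls, staying over the tray, and check again.

Emit:
step_arm(motion=[[[0, 0, 0, 0, 0, 6, 5], [0, 0, 0, 0, 0, 14, 5], [0, 0, 0, 0, 0, 24, 5], [0, 0, 0, 0, 0, 34, 5], [0, 0, 0, 0, 0, 44, 5], [0, 0, 0, 0, 0, 54, 5], [0, 0, 0, 0, 0, 64, 5], [0, 0, 0, 0, 0, 72, 5], [0, 0, 0, 0, 0, 76, 5], [0, 0, 0, 0, 0, 76, 5]]])

```text
time_s: 16.28
position: [0.5412, 0.2653, 0.3997]
tcp_rot: [[-0.137, 0.067, 0.988], [0.01, 0.998, -0.066], [-0.991, 0.001, -0.137]]
force: [-0.3, -0.3, -4.1]
opening: 0.273
```

```bash
python3 look.py 11 wrist side top; python3 - <<'E'
from h import *
d=np.load('pics/side11.npz');save(cv2.resize(d['f'][215:345,120:280],None,fx=4.6,fy=4.6,interpolation=cv2.INTER_CUBIC),'s11c.png')
E
```

```text
16.2833 [0.5412 0.2653 0.3997] [[-0.137, 0.067, 0.988], [0.01, 0.998, -0.066], [-0.991, 0.001, -0.137]] [-0.3 -0.3 -4.1] 0.273 [15. 30. 84.  3. 74. 18.]
```

View pics/wrist11.png

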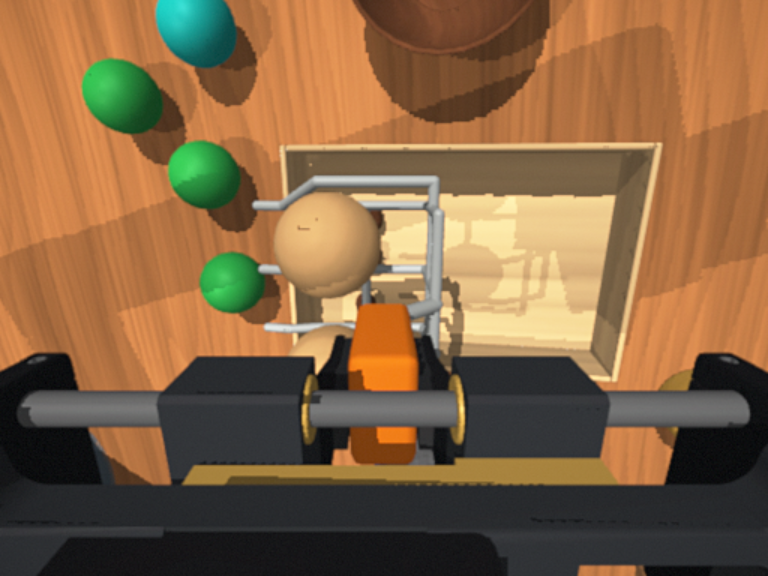

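View pics/s11c.png

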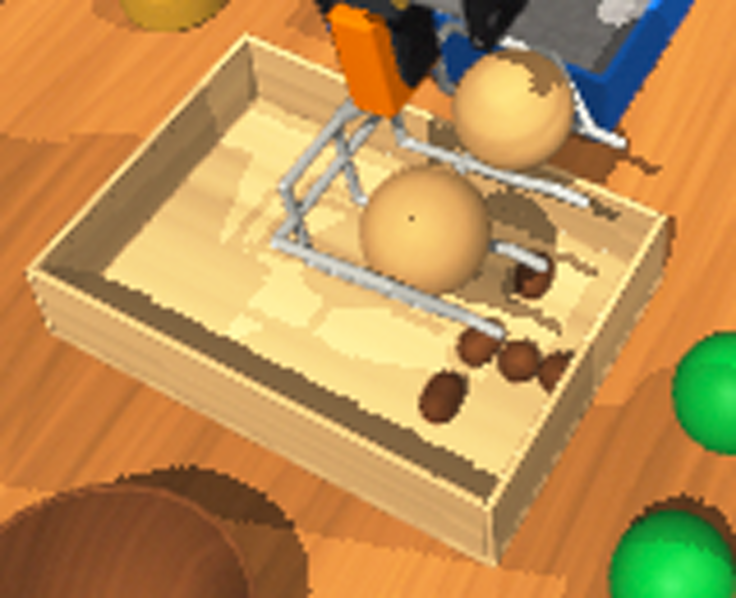

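All five dark pieces lie on the tray floor at (443,397), (478,345), (518,360), (557,370) and (535,275), and both balls are in the scoop above the walls. Next I'll carry them smoothly over to the box.

Emit:
step_arm(motion=[[[0, 0, 0, 1, -3, 0, 5], [0, 0, 0, 4, -10, 0, 5], [0, 0, 0, 10, -22, 0, 5], [0, 0, 0, 18, -39, 0, 5], [0, 0, 0, 28, -60, 0, 5], [0, 0, 0, 39, -84, 0, 5], [0, 0, 0, 51, -109, 0, 5], [0, 0, 0, 63, -134, 0, 5], [0, 0, 0, 75, -159, 0, 5], [0, 0, 0, 87, -183, 0, 5], [0, 0, 0, 98, -206, 0, 5], [0, 0, 0, 108, -227, 0, 5]]])

```text
time_s: 17.43
position: [0.6499, 0.035, 0.3978]
tcp_rot: [[-0.139, 0.068, 0.988], [0.009, 0.998, -0.068], [-0.99, -0.001, -0.139]]
force: [-0.7, 0.0, -2.9]
opening: 0.274
```

Emit:
step_arm(motion=[[[0, 0, 0, 8, -16, 0, 5], [0, 0, 0, 14, -28, 0, 5], [0, 0, 0, 17, -35, 0, 5], [0, 0, 0, 18, -38, 0, 5], [0, 0, 0, 18, -38, 0, 5], [0, 0, 0, 18, -38, 0, 5]]])

```text
time_s: 17.93
position: [0.6666, 0.0011, 0.3981]
tcp_rot: [[-0.14, 0.066, 0.988], [0.01, 0.998, -0.065], [-0.99, 0.001, -0.141]]
force: [1.1, 0.5, -4.0]
opening: 0.275
```

```bash
python3 look.py 12 wrist side top; python3 - <<'E'
from h import *
d=np.load('pics/wrist12.npz');W=d['W'];f=d['f'].astype(int)
m=(f[...,2]>f[...,0]+50)&(W[...,2]>.048)&(W[...,2]<.064);p=W[m]
print(len(p),[np.round(x,1) for x in cv2.minAreaRect(p[:,:2].astype(np.float32)*1000)])
d=np.load('pics/top12.npz');W=d['W'];f=d['f'].astype(int)
m=(f[...,2]>f[...,0]+50)&(W[...,2]>.045)&(W[...,2]<.064);m[:,:205]=0;m[:,300:]=0;p=W[m]
print(len(p),[np.round(x,1) for x in cv2.minAreaRect(p[:,:2].astype(np.float32)*1000)])
E
python3 balls.py 12 wrist '[(219,163,28)]'
```

```text
17.9333 [0.6666 0.0011 0.3981] [[-0.14, 0.066, 0.988], [0.01, 0.998, -0.065], [-0.99, 0.001, -0.141]] [ 1.1  0.5 -4. ] 0.275 [-9. 35. 73. -1. 79. -5.]
1882 [array([570.4,  13. ]), array([189.4, 200.8]), np.float64(86.9)]
141 [array([565.8, -57.8]), array([ 74.4, 200.6]), np.float64(85.9)]
foot [0.6037 0.0056 0.131 ]
ball 2435 [0.6063 0.0452 0.1617] err 0.0004 scoop frame [-0.0043  0.0397  0.0304]
```

View pics/wrist12.png

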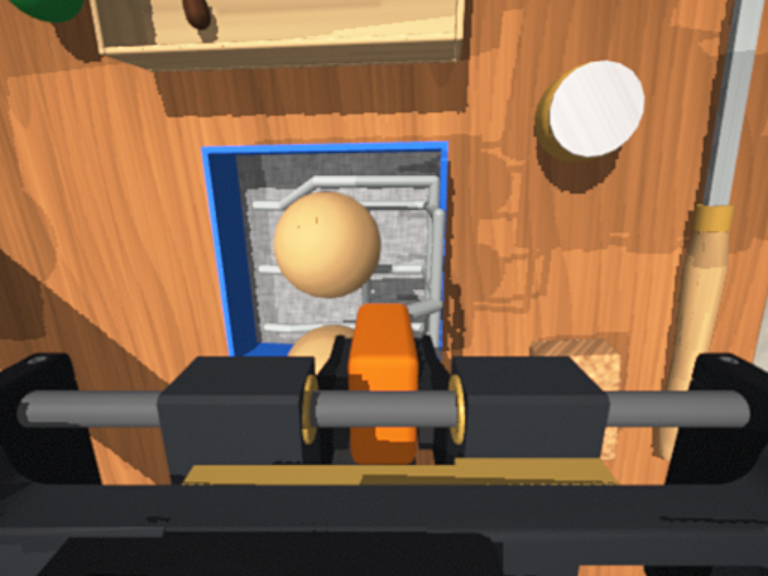

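View pics/side12.png

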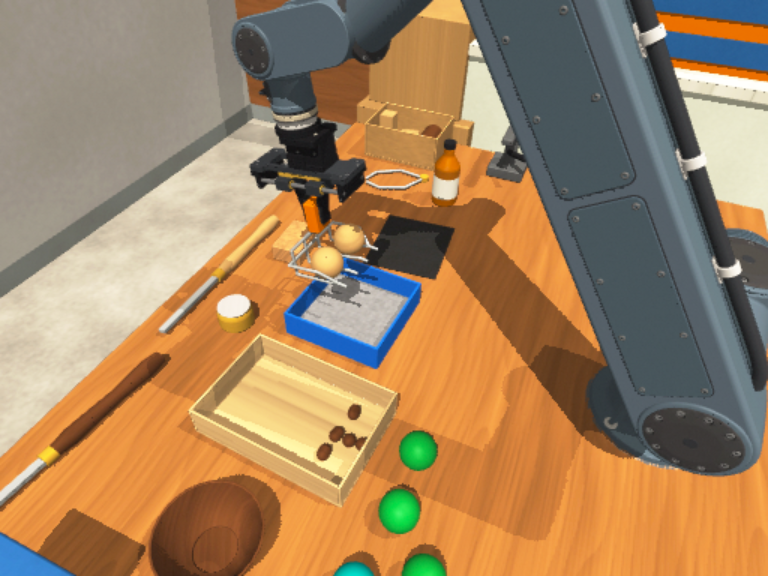

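Both balls sit well back in the scoop over the box, and the dark pieces are still in the tray. Before tipping, I'll check that joint 5 has the range for a 30° tilt with a quick kinematic fit.

```bash
cat > kin.py <<'E'
import numpy as np
from scipy.optimize import least_squares
S=[(30.28,82.16,67.69,.2094,-.5885,.4038),(31.2,86.2,62.9,.5578,-.2456,.3727),(44,75,61,.6547,.258,.2844),(41,84,55,.5936,.2613,.2793),(39,88,53,.5637,.2719,.2794),(38,92,51,.5388,.2646,.2792),(36,96,48,.5057,.2667,.2791),(38,89,61,.5405,.2654,.2932),(35,88,65,.541,.2653,.3226),(30,84,74,.5412,.2653,.3997),(35,73,79,.6666,.0011,.3981)]
def fk(p,j2,j3,j5):
    a1,d1,L2,L3,ph,d6=p
    a=np.radians(j2);b=np.radians(j2+j3)+ph;c=np.radians(j2+j3+j5)
    return a1+L2*np.sin(a)+L3*np.sin(b)+d6*np.sin(c), d1+L2*np.cos(a)+L3*np.cos(b)+d6*np.cos(c)
def res(q):
    p=q[:6];off=q[6];o=[]
    for j2,j3,j5,x,y,z in S:
        r=np.sqrt(x*x+y*y-off**2);f=fk(p,j2,j3,j5);o+=[f[0]-r,f[1]-z]
    return np.array(o)*1000
def prior(q): return np.concatenate([res(q),[(q[0]-0)*100,(q[1]-.18)*30,(q[6]-.11)*300,(q[5]-.1)*100]])
best=least_squares(prior,[0,.18,.42,.4,0,.1,.11],x_scale=.1)
q=best.x
if __name__=='__main__':
    print(q.round(3),np.abs(res(q)).round(1))
    def ik(x,y,z,tilt):
        r=np.sqrt(x*x+y*y-q[6]**2)
        s=least_squares(lambda j:np.array([*(np.array(fk(q,j[0],j[1],180+tilt-j[0]-j[1]))-[r,z])])*1000,[35,85]).x
        return s.round(1),(180+tilt-s.sum()).round(1)
    X=.998
    for fx,fz,th,(ox,oz) in [(.604,.062,-20,(-70,265.6)),(.604,.062,-25,(-92.9,258.4)),(.604,.062,-30,(-115,249.4)),(.604,.08,-30,(-115,249.4)),(.615,.1,-30,(-115,249.4))]:
        print(fx,fz,th,ik(fx+ox/1e3*X,.005-ox*.066/1e3,fz+oz/1e3,th))
E
python3 kin.py
```

```text
[0.013 0.243 0.58  0.393 0.277 0.098 0.111] [1.3 1.4 0.4 0.8 0.7 0.7 2.3 1.3 1.  3.1 1.4 2.4 1.7 2.4 1.6 3.4 1.9 2.5
 1.6 3.2 2.6 3.9]Traceback (most recent call last):
  File "kin.py", line 24, in <module>
    print(fx,fz,th,ik(fx+ox/1e3*X,.005-ox*.066/1e3,fz+oz/1e3,th))
                   ~~^^^^^^^^^^^^^^^^^^^^^^^^^^^^^^^^^^^^^^^^^^^
  File "kin.py", line 20, in ik
    s=least_squares(lambda j:np.array([*(np.array(fk(q,j[0],j[1],180+tilt-j[0]-j[1]))-[r,z])])*1000,[35,85]).x
      ~~~~~~~~~~~~~^^^^^^^^^^^^^^^^^^^^^^^^^^^^^^^^^^^^^^^^^^^^^^^^^^^^^^^^^^^^^^^^^^^^^^^^^^^^^^^^^^^^^^^^^
    return func(*args, **kwargs)
    vector_fun = VectorFunction(
        fun_wrapped,
    ...<6 lines>...
        workers=workers
    )
    self._update_fun()
    ~~~~~~~~~~~~~~~~^^
    self.f = self.fun_wrapped(xp_copy(self.x))
             ~~~~~~~~~~~~~~~~^^^^^^^^^^^^^^^^^
    return np.atleast_1d(self.fun(x))
                         ~~~~~~~~^^^
    return self.f(x, *self.args, **self.kwargs)
           ~~~~~~^^^^^^^^^^^^^^^^^^^^^^^^^^^^^^
  File "kin.py", line 20, in <lambda>
    s=least_squares(lambda j:np.array([*(np.array(fk(q,j[0],j[1],180+tilt-j[0]-j[1]))-[r,z])])*1000,[35,85]).x
                                                  ~~^^^^^^^^^^^^^^^^^^^^^^^^^^^^^^^^
  File "kin.py", line 5, in fk
    a1,d1,L2,L3,ph,d6=p
    ^^^^^^^^^^^^^^^^^
ValueError: too many values to unpack (expected 6)
```

```bash
sed -i 's/fk(q,j/fk(q[:6],j/' kin.py; python3 kin.py
```

```text
[0.013 0.243 0.58  0.393 0.277 0.098 0.111] [1.3 1.4 0.4 0.8 0.7 0.7 2.3 1.3 1.  3.1 1.4 2.4 1.7 2.4 1.6 3.4 1.9 2.5
 1.6 3.2 2.6 3.9]
0.604 0.062 -20 (array([ 28. , 104.8]), np.float64(27.2))
0.604 0.062 -25 (array([ 27.3, 109.6]), np.float64(18.1))
0.604 0.062 -30 (array([ 27.1, 114.4]), np.float64(8.4))
0.604 0.08 -30 (array([ 25. , 113.5]), np.float64(11.5))
0.615 0.1 -30 (array([ 23.5, 110.8]), np.float64(15.7))
```

A 30° tilt leaves joint 5 at roughly 8–12°, which is inside its range. I'll line the scoop up with the arm plane first (yaw -7°), then lower and level it.

Emit:
step_arm(motion=[[[0, 0, -1, 0, -1.1, 0, 5], [0, 0, -3, -0.4, -3.3, 0, 5], [0, 0, -5, -0.7, -5.6, 0, 5], [0, 0, -7, -1, -7.8, 0, 5], [0, 0, -7, -1, -7.8, 0, 5]]])

```text
time_s: 18.5
position: [0.6659, -0.0076, 0.3984]
tcp_rot: [[-0.137, 0.189, 0.972], [0.026, 0.982, -0.187], [-0.99, -0.0, -0.139]]
force: [-0.3, 0.1, -4.4]
opening: 0.272
```

Emit:
step_arm(motion=[[[-0.19, -1, 0, -4.6, 0.9, -3, 5], [-0.38, -2, 0, -9.2, 1.8, -6, 5], [-0.57, -3, 0, -13.9, 2.7, -9, 5], [-0.76, -4, 0, -18.5, 3.6, -14, 5], [-0.95, -5, 0, -23, 4.5, -20, 5], [-1.15, -6, 0, -27.8, 5.4, -26, 5], [-1.34, -7, 0, -32.5, 6.3, -33, 5], [-1.53, -8, 0, -37.1, 7.2, -39, 5], [-1.53, -8, 0, -37.1, 7.2, -44, 5], [-1.53, -8, 0, -37.1, 7.2, -47, 5], [-1.53, -8, 0, -37.1, 7.2, -47, 5]]])

```text
time_s: 19.42
position: [0.629, -0.0002, 0.3507]
tcp_rot: [[0.001, 0.187, 0.982], [-0.0, 0.982, -0.187], [-1.0, -0.0, 0.001]]
force: [-0.2, 0.2, -3.4]
opening: 0.276
```

```bash
python3 look.py 13 wrist side; python3 balls.py 13 wrist '[(219,163,28)]'
```

```text
19.4167 [ 6.290e-01 -2.000e-04  3.507e-01] [[0.001, 0.187, 0.982], [-0.0, 0.982, -0.187], [-1.0, -0.0, 0.001]] [-0.2  0.2 -3.4] 0.276 [-10.  34.  84.  -0.  61.   1.]
foot [0.6055 0.0041 0.0778]
ball 2442 [0.6079 0.0445 0.1075] err 0.0004 scoop frame [-0.0052  0.0401  0.0297]
```

View pics/wrist13.png

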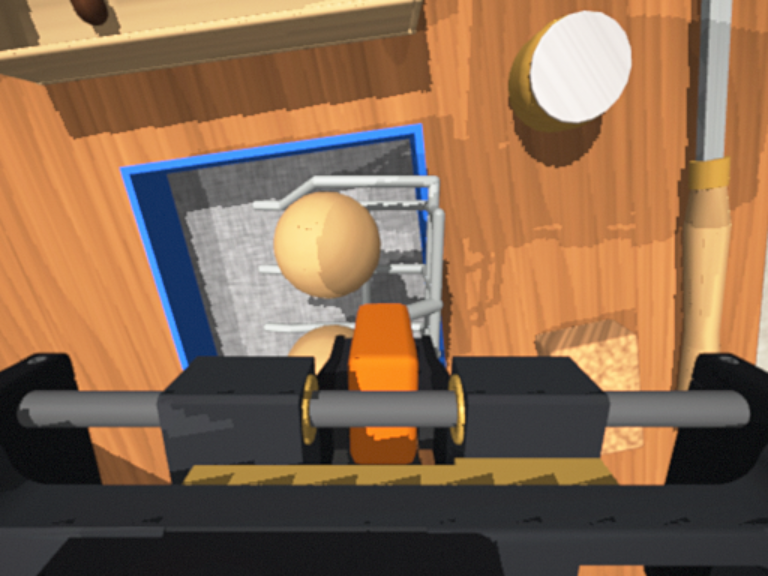

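View pics/side13.png

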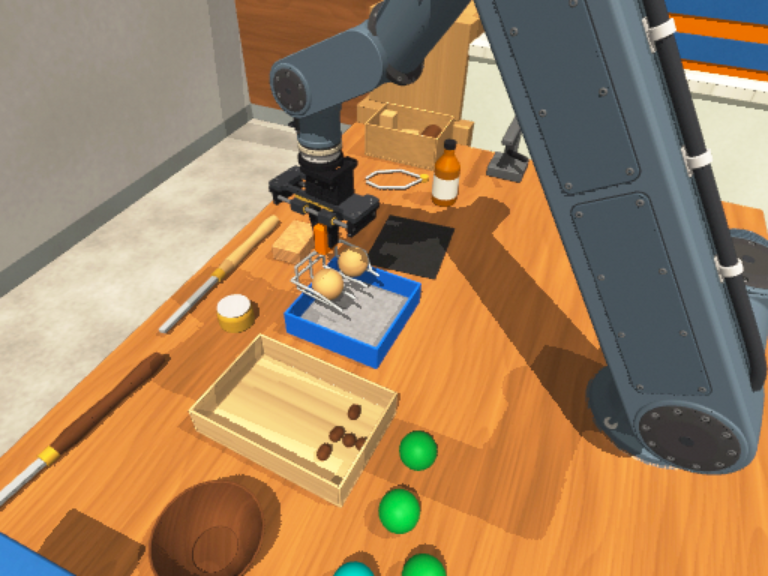

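The scoop is level just above the box. I'll tip the mouth down slowly, turning about its foot.

Emit:
step_arm(motion=[[[-0.47, -2.46, 0, -11.8, 2.2, -0.8, 5], [-0.94, -4.91, 0, -23.5, 4.5, -1.9, 5], [-1.4, -7.37, 0, -35.3, 6.7, -3.6, 5], [-1.87, -9.82, 0, -47, 9, -5.8, 5], [-2.34, -12.28, 0, -58.7, 11.2, -8.7, 5], [-2.8, -14.73, 0, -70.3, 13.4, -11.8, 5], [-3.04, -15.96, 0, -76.1, 14.5, -13.8, 5], [-3.27, -17.19, 0, -81.9, 15.6, -15.7, 5], [-3.5, -18.4, 0, -87.6, 16.7, -17.8, 5], [-3.74, -19.64, 0, -93.3, 17.8, -19.9, 5]]])

```text
time_s: 20.35
position: [0.5357, 0.0174, 0.3319]
tcp_rot: [[0.339, 0.188, 0.922], [-0.065, 0.982, -0.176], [-0.939, 0.0, 0.345]]
force: [-0.5, 0.2, -4.2]
opening: 0.274
```

```bash
python3 look.py 14 side wrist
```

```text
20.35 [0.5357 0.0174 0.3319] [[0.339, 0.188, 0.922], [-0.065, 0.982, -0.176], [-0.939, 0.0, 0.345]] [-0.5  0.2 -4.2] 0.274 [-10.  27. 105.  -1.  27.   1.]
```

View pics/side14.png

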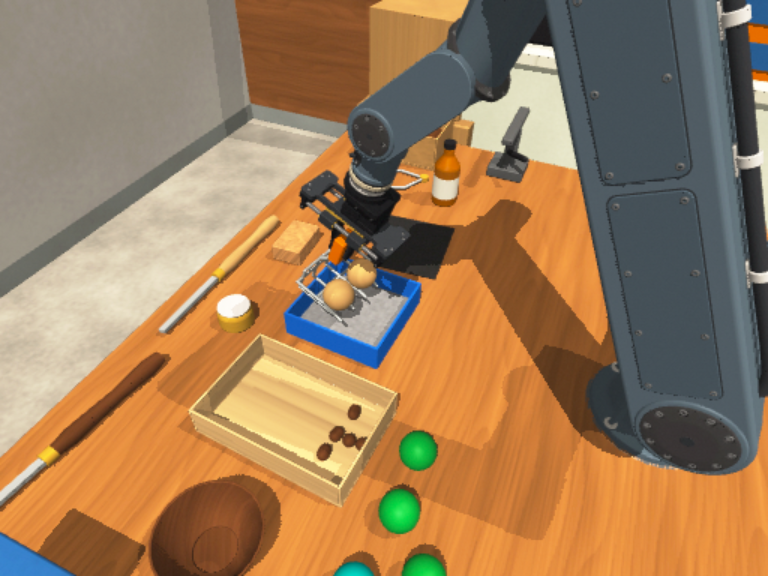

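View pics/wrist14.png

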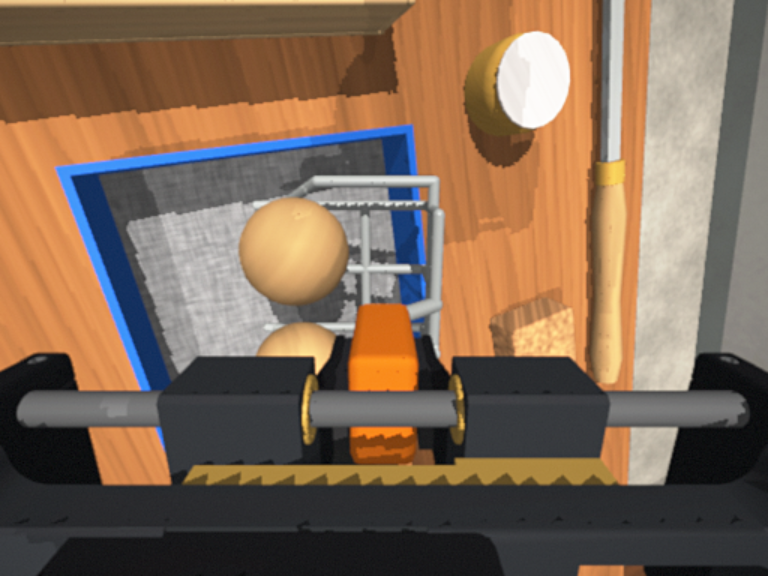

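At 20° the balls rest against the hump, at (293,250) in the wrist view. I'll continue slowly to 30°.

Emit:
step_arm(motion=[[[-0.23, -1.23, 0, -5.6, 1, -2.5, 5], [-0.47, -2.46, 0, -11.3, 2.1, -4.9, 5], [-0.7, -3.68, 0, -16.9, 3.1, -7.5, 5], [-0.94, -4.91, 0, -22.5, 4.2, -10.2, 5], [-1.17, -6.14, 0, -28, 5.2, -13, 5], [-1.4, -7.37, 0, -33.5, 6.3, -16, 5], [-1.64, -8.6, 0, -38.9, 7.3, -19, 5], [-1.87, -9.82, 0, -44.3, 8.4, -22.2, 5], [-1.87, -9.82, 0, -44.3, 8.4, -22.2, 5], [-1.87, -9.82, 0, -44.3, 8.4, -22.2, 5], [-1.87, -9.82, 0, -44.3, 8.4, -22.2, 5]]])

```text
time_s: 21.37
position: [0.4924, 0.0256, 0.3097]
tcp_rot: [[0.494, 0.188, 0.849], [-0.094, 0.982, -0.162], [-0.864, 0.0, 0.503]]
force: [-0.5, -0.7, -2.7]
opening: 0.269
```

```bash
python3 look.py 15 side wrist; python3 - <<'E'
from h import *
d=np.load('pics/side15.npz');save(cv2.resize(d['f'][130:260,180:300],None,fx=4.6,fy=4.6,interpolation=cv2.INTER_CUBIC),'s15c.png')
E
```

```text
21.3667 [0.4924 0.0256 0.3097] [[0.494, 0.188, 0.849], [-0.094, 0.982, -0.162], [-0.864, 0.0, 0.503]] [-0.5 -0.7 -2.7] 0.269 [-10.  27. 115.  -3.   7.   4.]
```

View pics/s15c.png

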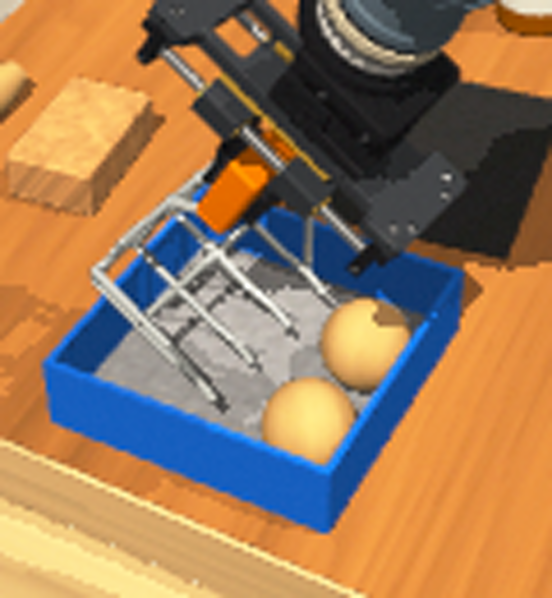

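View pics/wrist15.png

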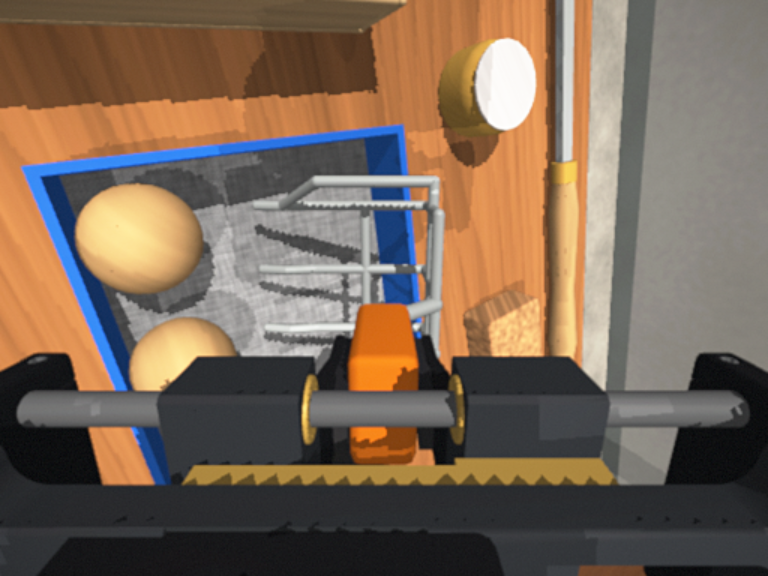

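Both balls have rolled out and lie by the box's -x wall, at (305,425) and (365,340) in the crop, and the scoop is empty. I'll lift straight up and then level it.

Emit:
step_arm(motion=[[[0, 0, 0, 0, 0, 6, 5], [0, 0, 0, 0, 0, 16, 5], [0, 0, 0, 0, 0, 30, 5], [0, 0, 0, 0, 0, 46, 5], [0, 0, 0, 0, 0, 62, 5], [0.94, 4.91, 0, 21.8, -4.2, 85, 5], [1.87, 9.82, 0, 44.3, -8.4, 102, 5], [2.8, 14.73, 0, 67.3, -12.8, 113, 5], [3.74, 19.64, 0, 90.6, -17.2, 120, 5], [4.67, 24.55, 0, 114, -21.7, 123, 5], [5.6, 29.46, 0, 137.6, -26.2, 124, 5], [5.6, 29.46, 0, 137.6, -26.2, 124, 5]]])

```text
time_s: 22.47
position: [0.6334, -0.0019, 0.434]
tcp_rot: [[0.008, 0.188, 0.982], [-0.002, 0.982, -0.188], [-1.0, -0.0, 0.008]]
force: [1.0, -0.5, -2.3]
opening: 0.274
```

```bash
python3 look.py 16 side top wrist; python3 - <<'E'
from h import *
# mat from top
d=np.load('pics/top16.npz');f=d['f'].astype(int);W=d['W']
R,G,B=f[...,0],f[...,1],f[...,2]
win=np.zeros(R.shape,bool);win[160:220,290:362]=1
m=win&(R<60)&(abs(R-B)<15)&(W[...,2]<0.02)
p=W[m];print(len(p),[np.round(x,1) for x in cv2.minAreaRect(p[:,:2].astype(np.float32)*1000)])
E
```

```text
22.4667 [ 0.6334 -0.0019  0.434 ] [[0.008, 0.188, 0.982], [-0.002, 0.982, -0.188], [-1.0, -0.0, 0.008]] [ 1.  -0.5 -2.3] 0.274 [-10.  29.  79.  -0.  71.   1.]
1143 [array([ 549.7, -260.4]), array([162.1, 191.4]), np.float64(4.6)]
```

View pics/side16.png

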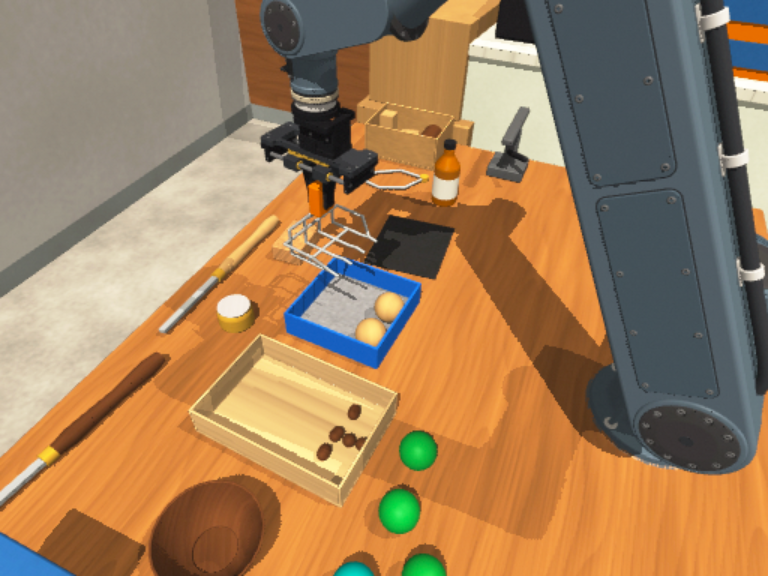

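View pics/top16.png

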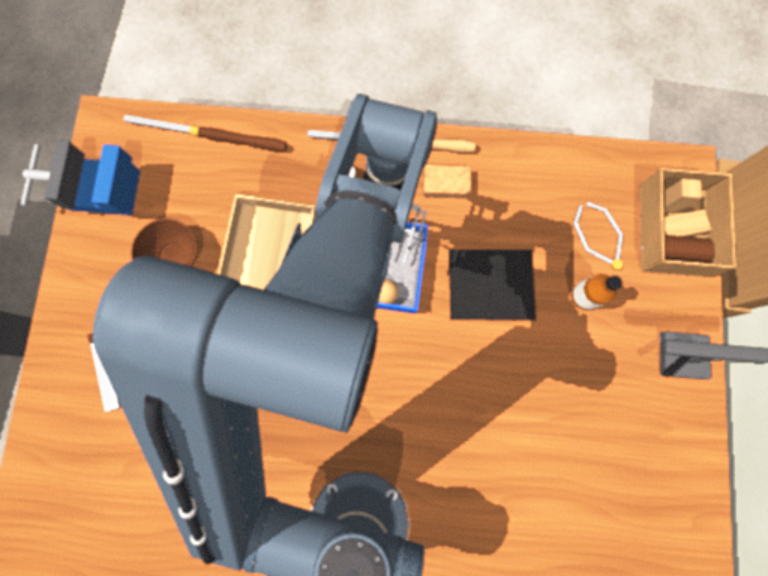

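The mat's middle is at (0.550,-0.260). I'll carry the empty scoop there.

Emit:
step_arm(motion=[[[0, 0, 0.5, -2, -10, 0, 5], [0, 0, 2, -6, -30, 0, 5], [0, 0, 4, -12, -58, 0, 5], [0, 0, 6, -19, -90, 0, 5], [0, 0, 8, -26, -122, 0, 5], [0, 0, 10, -33, -154, 0, 5], [0, 0, 12, -40, -186, 0, 5], [0, 0, 14, -46, -215, 0, 5], [0, 0, 15.4, -51, -240, 0, 5], [0, 0, 15.4, -54, -253, 0, 5], [0, 0, 15.4, -55, -258, 0, 5], [0, 0, 15.4, -55, -258, 0, 5]]])

```text
time_s: 23.62
position: [0.573, -0.2584, 0.4332]
tcp_rot: [[0.002, -0.078, 0.997], [0.001, 0.997, 0.078], [-1.0, 0.0, 0.002]]
force: [-0.9, 0.5, -2.5]
opening: 0.276
```

Emit:
step_arm(motion=[[[0, 0, 0, 0, 0, -15, 5], [0, 0, 0, 0, 0, -40, 5], [0, 0, 0, 0, 0, -70, 5], [0, 0, 0, 0, 0, -100, 5], [0, 0, 0, 0, 0, -120, 5], [0, 0, 0, 0, 0, -130, 5], [0, 0, 0, 0, 0, -130, 5], [0, 0, 0, 0, 0, -130, 5]]])

```text
time_s: 24.28
position: [0.5744, -0.2573, 0.3035]
tcp_rot: [[0.002, -0.081, 0.997], [0.0, 0.997, 0.081], [-1.0, 0.0, 0.003]]
force: [-0.0, -0.8, -2.3]
opening: 0.277
```

```bash
python3 look.py 17 wrist
```

```text
24.2833 [ 0.5744 -0.2573  0.3035] [[0.002, -0.081, 0.997], [0.0, 0.997, 0.081], [-1.0, 0.0, 0.003]] [-0.  -0.8 -2.3] 0.277 [-34.  38.  86.   0.  56. -39.]
```

View pics/wrist17.png

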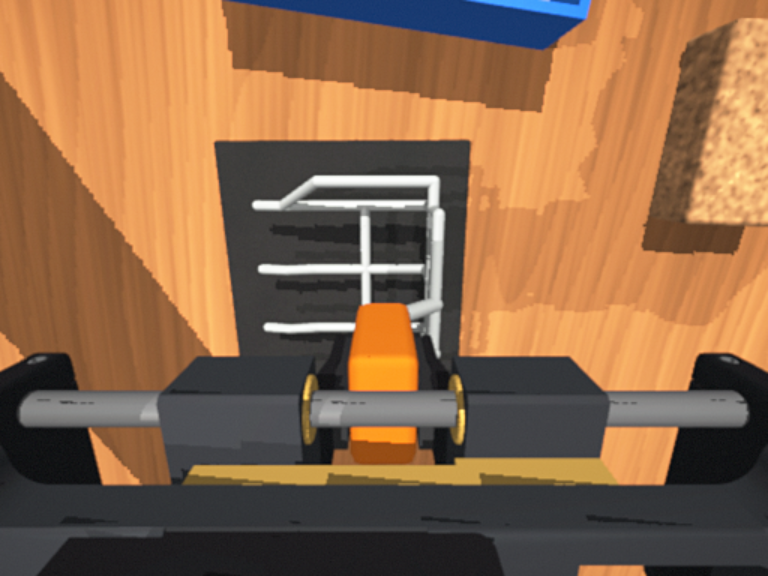

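The scoop hovers square over the mat. I'll lower it to the height of the original grasp.

Emit:
step_arm(motion=[[[0, 0, 0, 0, 0, -8, 5], [0, 0, 0, 0, 0, -16, 5], [0, 0, 0, 0, 0, -21, 5], [0, 0, 0, 0, 0, -24, 5], [0, 0, 0, 0, 0, -25, 5], [0, 0, 0, 0, 0, -26, 5], [0, 0, 0, 0, 0, -26, 5], [0, 0, 0, 0, 0, -26, 5]]])

```text
time_s: 25.0
position: [0.574, -0.2585, 0.2773]
tcp_rot: [[0.003, -0.08, 0.997], [-0.0, 0.997, 0.08], [-1.0, -0.001, 0.003]]
force: [0.4, -0.2, -2.2]
opening: 0.274
```

Emit:
step_arm(motion=[[[0, 0, 0, 0, 0, -1, 5], [0, 0, 0, 0, 0, -1, 5], [0, 0, 0, 0, 0, -1, 5]]])

```text
time_s: 25.25
position: [0.5741, -0.2586, 0.2768]
tcp_rot: [[0.003, -0.08, 0.997], [-0.001, 0.997, 0.08], [-1.0, -0.001, 0.003]]
force: [-0.3, -0.6, 1.4]
opening: 0.275
```

```bash
python3 look.py 18 side
```

```text
25.25 [ 0.5741 -0.2586  0.2768] [[0.003, -0.08, 0.997], [-0.001, 0.997, 0.08], [-1.0, -0.001, 0.003]] [-0.3 -0.6  1.4] 0.275 [-34.  40.  87.   0.  53. -39.]
```

Emit:
step_arm(motion=[[[0, 0, 0, 0, 0, -1, 5], [0, 0, 0, 0, 0, -1, 5], [0, 0, 0, 0, 0, -1, 5]]])

```text
time_s: 25.55
position: [0.5741, -0.2586, 0.2768]
tcp_rot: [[0.003, -0.08, 0.997], [-0.001, 0.997, 0.08], [-1.0, -0.001, 0.003]]
force: [-0.9, 0.3, 6.4]
opening: 0.273
```

The scoop is on the mat, with the force now at +6 N. Now I'll open the fingers fully, then go straight up.

Emit:
step_arm(motion=[[[0, 0, 0, 0, 0, 1, 5], [0, 0, 0, 0, 0, 1, 87], [0, 0, 0, 0, 0, 1, 87], [0, 0, 0, 0, 0, 1, 87], [0, 0, 0, 0, 0, 1, 87], [0, 0, 0, 0, 0, 1, 87], [0, 0, 0, 0, 0, 1, 87], [0, 0, 0, 0, 0, 1, 87], [0, 0, 0, 0, 0, 1, 87], [0, 0, 0, 0, 0, 1, 87], [0, 0, 0, 0, 0, 1, 87], [0, 0, 0, 0, 0, 1, 87]]])

```text
time_s: 26.55
position: [0.5739, -0.2584, 0.2762]
tcp_rot: [[0.002, -0.08, 0.997], [-0.0, 0.997, 0.08], [-1.0, -0.0, 0.002]]
force: [0.6, 0.5, -0.4]
opening: 0.973
```

Emit:
step_arm(motion=[[[0, 0, 0, 0, 0, 0, 87], [0, 0, 0, 0, 0, 0, 87], [0, 0, 0, 0, 0, 5, 87], [0, 0, 0, 0, 0, 15, 87], [0, 0, 0, 0, 0, 35, 87], [0, 0, 0, 0, 0, 60, 87], [0, 0, 0, 0, 0, 90, 87], [0, 0, 0, 0, 0, 120, 87], [0, 0, 0, 0, 0, 145, 87], [0, 0, 0, 0, 0, 160, 87], [0, 0, 0, 0, 0, 160, 87]]])

```text
time_s: 27.47
position: [0.5746, -0.2588, 0.4419]
tcp_rot: [[0.011, -0.08, 0.997], [-0.006, 0.997, 0.08], [-1.0, -0.007, 0.01]]
force: [-0.1, -0.8, 0.3]
opening: 1.001
```

```bash
python3 look.py 19 side top wrist; python3 - <<'E'
from h import *
d=np.load('pics/wrist19.npz');W=d['W'];f=d['f'].astype(int);R,B=f[...,0],f[...,2]
m=(R>180)&(B<70)&(f[...,1]<150)&(W[...,2]>.125)&(W[...,2]<.15);p=W[m]
r=cv2.minAreaRect(p[:,:2].astype(np.float32)*1000);print('grip',len(p),np.nanmax(p[:,2]),p[:,2].mean(),r)
E
```

```text
27.4667 [ 0.5746 -0.2588  0.4419] [[0.011, -0.08, 0.997], [-0.006, 0.997, 0.08], [-1.0, -0.007, 0.01]] [-0.1 -0.8  0.3] 1.001 [-34.  28.  79.   0.  72. -39.]
grip 161 0.13940134085598688 0.13540306985696454 ((576.2661743164062, -257.896240234375), (22.31009292602539, 42.611297607421875), 5.2032952308654785)
```

View pics/side19.png

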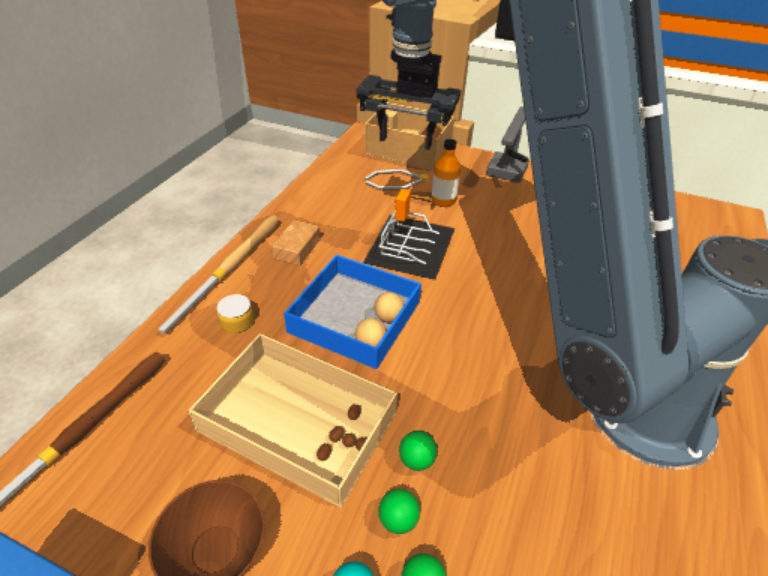

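View pics/wrist19.png

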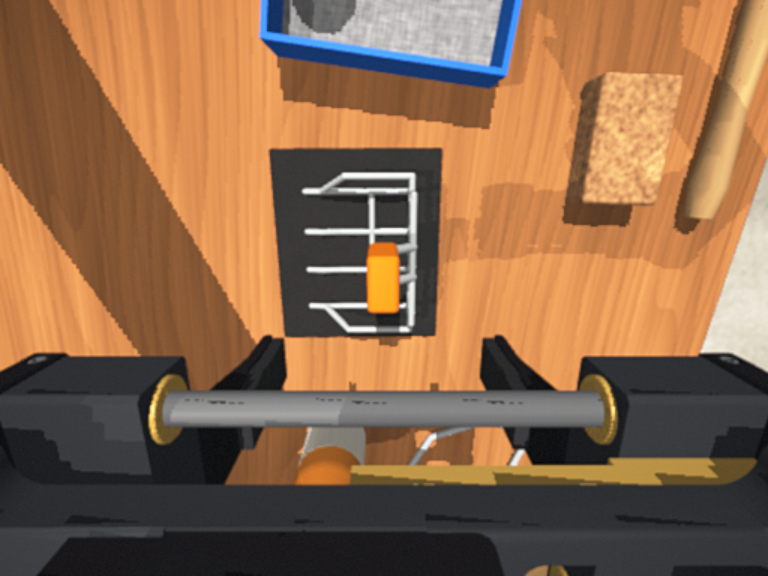

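View pics/top19.png

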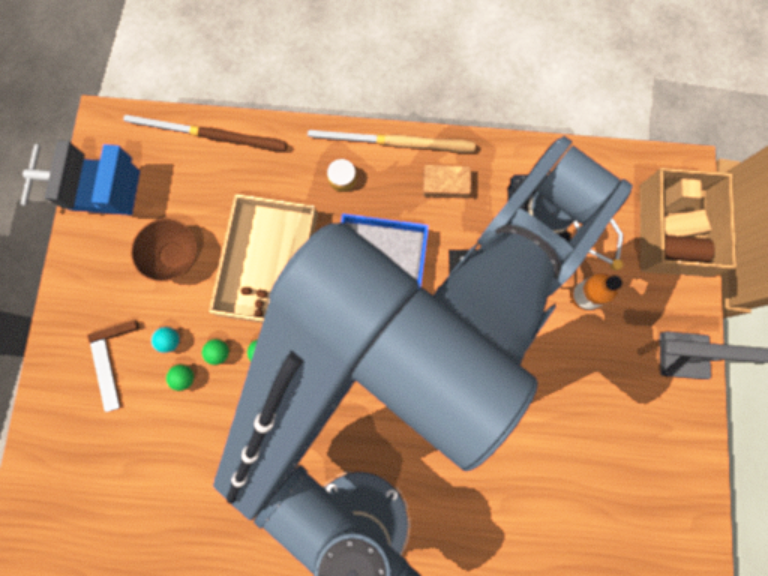

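The scoop stands upright in the middle of its mat. The balls are in the box at (389,306) and (370,332) in the side view, unchanged since they were tipped. The five dark pieces are in the tray and the bystanders haven't moved. I'll settle briefly and hand in.

Emit:
step_arm(motion=[[[0, 0, 0, 0, 0, 0, 87], [0, 0, 0, 0, 0, 0, 87], [0, 0, 0, 0, 0, 0, 87], [0, 0, 0, 0, 0, 0, 87]]])

```text
time_s: 27.95
position: [0.5739, -0.2584, 0.4351]
tcp_rot: [[0.001, -0.08, 0.997], [0.001, 0.997, 0.08], [-1.0, 0.001, 0.001]]
force: [-1.2, -0.8, 0.1]
opening: 0.996
```

```bash
python3 -c "
from rig import bot
print(bot.hand_in())"
```

```text
the job is handed in; nothing more can be done
None
```

The job is done and handed in at about 28 s, with no verdict reported. I took both balls in one scoop load, and all five dark pieces were on the tray floor before I carried the scoop away. I tipped the balls out low over the blue box at 30°, then put the scoop back on its mat and let go.

- **Balls:** both lie in the box against the wall nearest the robot. They looked unmoved between the pictures taken after the tip and just before hand-in. I saw no finger contact.
- **Dark pieces:** all five are visible in the tray.
- **Scoop:** it stands upright, with its middle about 2 mm from the mat's middle by the wrist camera. The gripper is open and well clear above it.
- **Bystanders:** the tin, sanding block, bottle and bowl look unmoved in the pictures; I did not measure them.

**What went wrong:**
- My first attempt to grasp the scoop lifted before the slow fingers had closed, so it came up empty. The scoop stayed on its mat and I repeated the grasp.
- During the push, one stub caught on a wire tip, and I freed it by backing off and shifting sideways.

No final check failed. The side and wrist cameras differed by 3–4 mm at most on where the balls sat.

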